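Drive the gland bush out of the pump barrel

ROBOT

A 6-joint arm with a two-finger parallel gripper is mounted at the origin on the work surface; the furniture and walls round the work are solid. World frame = base frame: x ahead of the robot, y to its left, z up, the work surface at z = 0. Lengths are in m, angles in rad, forces in N, time in s.
With the tool pointing down it reaches from about 0.35 to 0.975 m from the base axis. Payload 4.9 kg.
Tool frame: the origin (TCP) lies on the centre line of the jaws, within the pads' length; the fingertips stand ctrl.nose_length ahead of it and the grasp point (between the pads) lies 2 mm behind it (ctrl.nose_length is the distance from the TCP to the fingertips, in m); z points along the fingers, y is the direction in which the jaws open and shut (so a half turn about z gives the same grasp; the last joint's range is limited). The gripper opens to 85 mm and grips with 20 to 120 N. Pads are 22 mm wide; open, the fingers measure 114 mm over their backs; the gripper's body (76 mm by 85 mm) begins 54 mm behind the grasp point. The pads swing forward as they close: fully open they stand 13 mm farther back than shut.
Start: joints at [1.041, 0.053, 1.613, -0, 1.476, -0.119], TCP at [0.25, 0.573, 0.248] pointing down, gripper open.
Joint ranges: [-3.01, 3.01], [-1.01, 2.22], [0.06, 2.58], [-1.02, 4.17], [0.09, 2.62], [-3.14, 3.14]. Speed limits (rad/s): [2.57, 2.57, 3.14, 3.14, 3.14, 3.14].

INTERFACE

Orientations are given as a rotation vector (axis times angle).
In Python, from station import sensors, get_image, order, ctrl gives the robot as it stands.
- The arm moves only by the tool move_arm, never from a script. Its argument "increments" is a list of rows, each a list of 5 numbers: the shift along the tool's x, y, z in cm, then the turn about the tool's z in degrees, then the finger opening in cm, from 0 to 8.54. In form: [[dx, dy, dz, twist, gripper], ...]. A call has 1 to 5 rows; each row is the pose to reach, as a shift and turn from the pose commanded when the call began, along the tool's axes at that moment; what a row does not reach only later rows make up. A row lasts 1/8 s, in which the tool goes at most 62.5 mm and 10.7 degrees, less where a joint would pass 70% of its speed; a pose out of reach is approached as far as the arm can. A call with a gripper value outside its range is refused whole. The fingers move at their own pace and stop on an object; "newtons" is the grip in N (left out, the last holds). Time passes only in rows, so rows that repeat a pose let the fingers close. It gives the time, the measured TCP pose, the force and the opening at its end, in the units of the state.
- sensors.get_obs(): the state, without advancing time (a new reading comes with each control period).
- get_image(name): name is "scene" or "top" or "wrist"; returns a dict with "image" (420x560x3 uint8, red, green, blue), "K" (3x3 intrinsics, pixels), "D" ([k1, k2, p1, p2, k3] as OpenCV has them; the pictures are not rectified), "R" (3x3) and "t" (3): a world point X has camera coordinates R X + t. Camera axes: x right, y down, z forward; pixel columns grow to the right and rows downward; lengths in m; the calibration is good to about 2 mm. A picture is of the moment at which its call begins. There is no depth.
- order.finish_job(): hands the job in, once; it reports no verdict.
The state is a dict: "t": time; "q": joint angles; "dq": joint speeds; "effort": joint torques, N m; "tool_pos": TCP position; "tool_rot": TCP orientation; "contact_force": force on the tool from outside, world axes, zero at the start; "wrist_torque": the same for the moment, N m; "opening": finger opening in m.
Only numpy, scipy, OpenCV 4.12 (cv2) and the standard library are available. Lean on these libraries where they do the work, as an engineer would, in place of code of your own. Each camera call takes 0.05 s, during which the arm holds its last target.

TASK

The brass gland bush is stuck in the lower end of the pump barrel that is strapped to the sloping stand. Take the middle-sized drift out of the wooden rack (lift its shank end over the end board, then draw it out endwise from under the steel keeper plate), put its nose into the upper end of the barrel and drive the bush out so that it drops into the blue parts tray. Then draw the drift out again and lay it flat on the bare worktop, leaving the other two drifts in the rack and everything else where it is.

Things in the scene. Friction and masses are not known exactly. Their poses are not given: they have to be found in the camera images.
- rack: Wooden drift rack, fixed, 224 (x) x 172 (y) x 66 mm high; origin: centre of its underside; +x points from the shank ends to the noses. Channels at y = -52, 0, +52 mm. The drifts rest on two saddles (tops z = 32 mm) at x = -33..-23 and 0..10 mm; base board top z = 12 mm, so fingers have room beside and below the shanks at x = -95..-38 mm.
- rack_lip (a point): Middle of the top edge of the rack's end board (lip): board at rack x = -110..-100 mm, top 62 mm above the worktop, 14 mm higher than the wanted drift's shank lies.
- rack_keeper (a point): Middle of the front edge of the steel keeper plate over the noses, on its underside: plate at rack x = 55..97 mm, underside 62, top 66 mm above the worktop, on posts between the channels; a back board ends the channels at x = 104 mm. The wanted drift's nose can rise about 15 mm before it meets the plate.
- drift: The drift to use, middle-sized of three: aluminium, 190 mm long, about 0.11 kg; square shank 16 x 16 x 110 mm with two dark lines near its end, then a round nose 13 mm thick, 80 mm long. x along it towards the nose, z up; origin at mid-length on the shank's underside (shank x = -95..+15, axis z = 8 mm). The three lie in the rack's channels in any order, shank ends about 5 mm from the lip.
- drift_nose (a point): Centre of the flat end face of the wanted drift's nose, on its axis.
- drift_tail (a point): Centre of the shank's end face of the wanted drift, on its axis, 190 mm from the nose end; the best grip is 30 to 45 mm from here, across the flat sides of the shank.
- drift_slim: Thinner drift, not to be used (it would pass through the bush): shank 12 x 12 mm, nose 7 mm; otherwise like the wanted one, same length and origin.
- drift_thick: Thicker drift, not to be used (it does not enter the bore): shank 24 x 24 mm, nose 25.6 mm; same length and origin.
- stand: Grey angle stand, fixed; origin on the worktop under the middle of the barrel; base plate x = -99..+13 mm, y = -50..+50 mm, nothing of stand or barrel is higher than 130 mm. Its +x is the horizontal direction in which the bush is driven. The worktop on its -y side (the robot's side), 75 to 150 mm from the origin, is bare from x = -220 to 0 mm: room to lay the drift down parallel to x.
- barrel: Steel pump barrel strapped to the stand, fixed: tube 46 mm outside, 24 mm bore, 70 mm long, sloping 30 degrees down. Origin at its middle on the bore axis, 89.5 mm above the worktop; x along the bore, downwards from the mouth (x = -35 mm) to the exit (x = +35 mm).
- bore_mouth (a point): Centre of the upper mouth of the bore, 107 mm above the worktop; the drift enters here.
- bore_exit (a point): Centre of the lower end of the bore, 72 mm above the worktop, 70 mm from the mouth; the bush sits here.
- bush: Brass gland bush, 0.07 kg, tight in the lower end of the bore: sleeve 22 mm thick, 22 mm long inside (its inner face 48 mm from the mouth), flange 31 mm wide, 5 mm thick outside, hole 9 mm. Origin on its axis at the flange's inner face; x out of the barrel. About 5 to 15 N along the bore moves it; it drops out when its inner face reaches the exit.
- parts_tray: Blue parts tray 120 x 180 x 28 mm, loose, under the exit of the barrel; origin at the centre of its underside, long side along y, a divider at y = 0; the bush drops into the half on the robot's side. A seal and a nut lie in the other half.
- oil_bottle: White dropper bottle with a red tip, 46 mm wide, 119 mm high, back left; leave alone. Origin at the centre of its underside.
- gauge_block_box: Wooden box 67 x 150 x 47 mm in front of the tray; leave alone. Origin at the centre of its underside.
- ring_gauge: Steel ring 54 mm wide, 18 mm high, right of the rack; leave alone. Origin at the centre of its underside.
- white_dish: White round dish 103 mm wide, 25 mm high, behind the stand; leave alone. Origin at the centre of its underside.
Not all that is in view belongs to the job. There is more than one size of the parts_tray; the job needs the larger.

How it is judged:
By the outcome, as a careful person would: the job done as asked, in the order asked, and still so for the second after the job is handed in, with the robot touching nothing.
It also fails if it takes over 64 s, if anything falls off the work surface, if the arm or the gripper's body presses on something with over 40 N, if the wrist force passes 120 N, or if a joint passes its speed limit or range.

## Working session

There is one attempt and no reset: what is moved stays moved. The work goes in short steps, Python scripts to look and compute and a tool call to move; the robot and the scene stay as the last step left them, time stands still between calls to the robot, and variables do not carry over. Pictures are saved under pics/ and viewed, and the job is handed in when it is done.

Besides the shell and the picture viewer there is one more tool, called after "Call:" in YAML: its name, and indented under it one key for each argument. move_arm: Moves the arm, as the interface text tells. Its arguments: {"type":"object","properties":{"increments":{"type":"array"},"newtons":{"type":"number"}},"required":["increments"]}

```bash
ls; mkdir -p pics; python3 - <<'E'
from station import sensors,get_image,order,ctrl
import cv2
print(sensors.get_obs()); print(ctrl.nose_length)
for n in ["scene","top","wrist"]:
    d=get_image(n); cv2.imwrite(f"pics/{n}0.png",d["image"][:,:,::-1]); print(n,d["K"],d["D"],d["R"],d["t"])
E
```

```text
pics
{'t': 0.0, 'q': array([ 1.04100376e+00,  5.33373489e-02,  1.61426658e+00, -1.42296812e-05,
        1.47600911e+00, -1.19019346e-01]), 'dq': array([ 0.00181621, -0.0008256 , -0.00044874,  0.00282644,  0.00073524,
       -0.00092161]), 'effort': array([ 2.46590374e-03, -3.93664169e+01, -3.70183182e+01,  1.12190696e-04,
        7.01955709e-03,  2.26301222e-05]), 'tool_pos': array([0.24929293, 0.57249754, 0.24709146]), 'tool_rot': array([-6.40583204e-01, -3.07494503e+00,  3.01456999e-03]), 'contact_force': array([-0.06404894,  0.46506501,  0.67235352]), 'wrist_torque': array([-0.00135545,  0.04800956,  0.00082542]), 'opening': 0.08561350148625661}
0.017
scene [[454.46065609   0.         272.46701394]
 [  0.         454.46065609 207.21902489]
 [  0.           0.           1.        ]] [0.01908628 0.         0.         0.         0.        ] [[ 0.58016781 -0.81436327  0.0147575 ]
 [-0.53046525 -0.39153847 -0.75186717]
 [ 0.61807114  0.42838079 -0.65914943]] [-0.34338565  0.29132653  1.09700147]
top [[465.92304803   0.         278.34911554]
 [  0.         465.92304803 212.64093225]
 [  0.           0.           1.        ]] [-0.15403301  0.          0.          0.          0.        ] [[ 0.02367529 -0.99957442 -0.0170429 ]
 [-0.99447065 -0.0218029  -0.10272663]
 [ 0.10231133  0.01938074 -0.99456361]] [-0.04981428  0.509279    1.42240468]
wrist [[299.92130913   0.         280.56058804]
 [  0.         299.92130913 210.60067828]
 [  0.           0.           1.        ]] [-0.02868425  0.          0.          0.          0.        ] [[ 0.39842838  0.91719868 -0.001191  ]
 [ 0.88017116 -0.38197786  0.28176524]
 [ 0.25797977 -0.11331155 -0.95948264]] [-0.62405412 -0.03686652  0.37698531]
```

View pics/scene0.png

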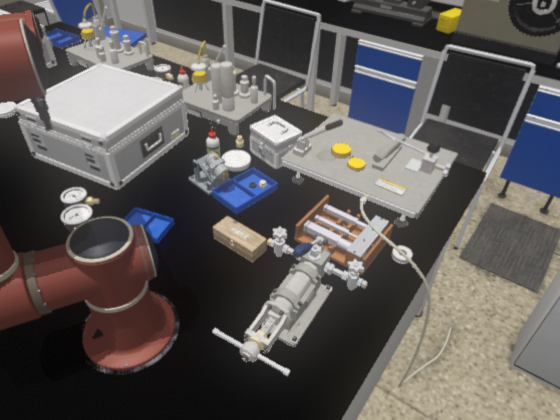

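View pics/top0.png

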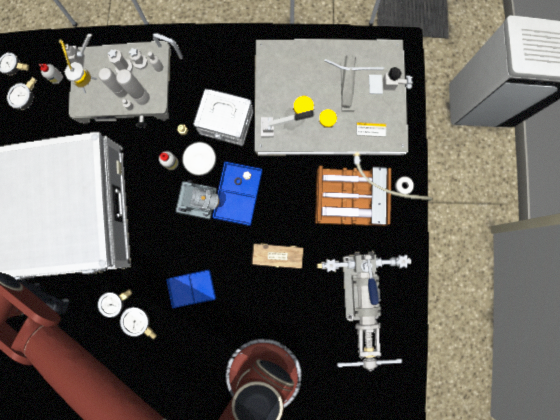

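View pics/wrist0.png

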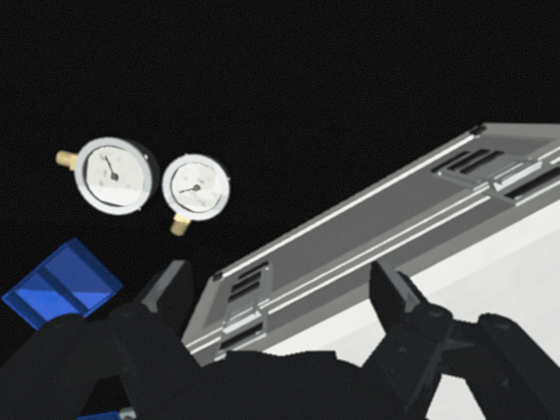

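The top view shows the rack at about (353,196) with noses to the right, the stand at (198,200), the large tray at (239,193), and a small decoy tray at (191,289).

```bash
cat > h.py <<'E'
import numpy as np,cv2
from station import sensors,get_image,order,ctrl
from scipy.spatial.transform import Rotation as Rn
def ray(d,uv):
    p=cv2.undistortPoints(np.array([[uv]],float),d["K"],d["D"])[0,0]
    v=d["R"].T@np.array([p[0],p[1],1]); c=-d["R"].T@d["t"]; return c,v/np.linalg.norm(v)
def onz(d,uv,z):
    c,v=ray(d,uv); return c+v*(z-c[2])/v[2]
def px(d,X):
    return cv2.projectPoints(np.array([X],float),cv2.Rodrigues(d["R"])[0],d["t"],d["K"],d["D"])[0][0,0]
def save(d,name,box=None,s=1):
    im=d["image"][:,:,::-1]
    if box: im=im[box[1]:box[3],box[0]:box[2]]
    cv2.imwrite("pics/"+name,cv2.resize(im,None,fx=s,fy=s,interpolation=cv2.INTER_CUBIC))
E
python3 - <<'E'
from h import *
d=get_image("top"); save(d,"t1.png",(300,150,420,240),6.5); save(d,"t2.png",(150,130,280,235),6)
d=get_image("scene"); save(d,"s1.png",(280,180,410,280),6); save(d,"s2.png",(180,120,300,220),6)
E
```

```text
(no output)
```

View pics/t1.png

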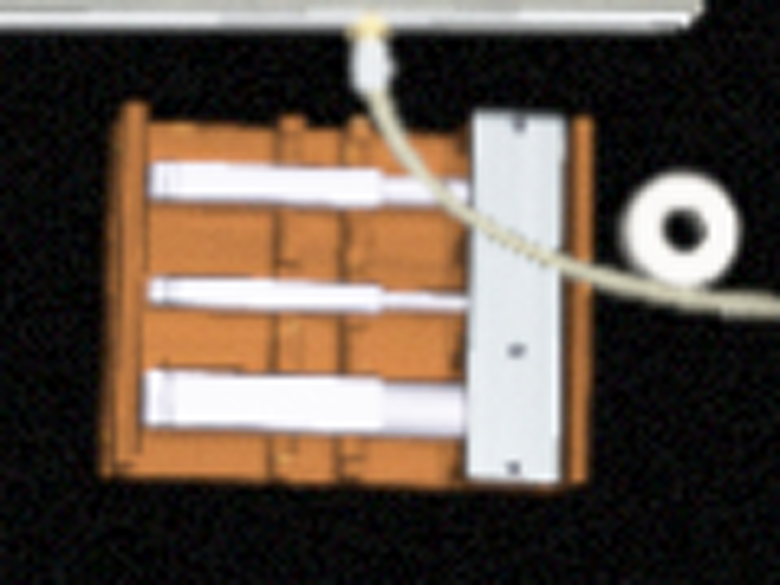

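View pics/t2.png

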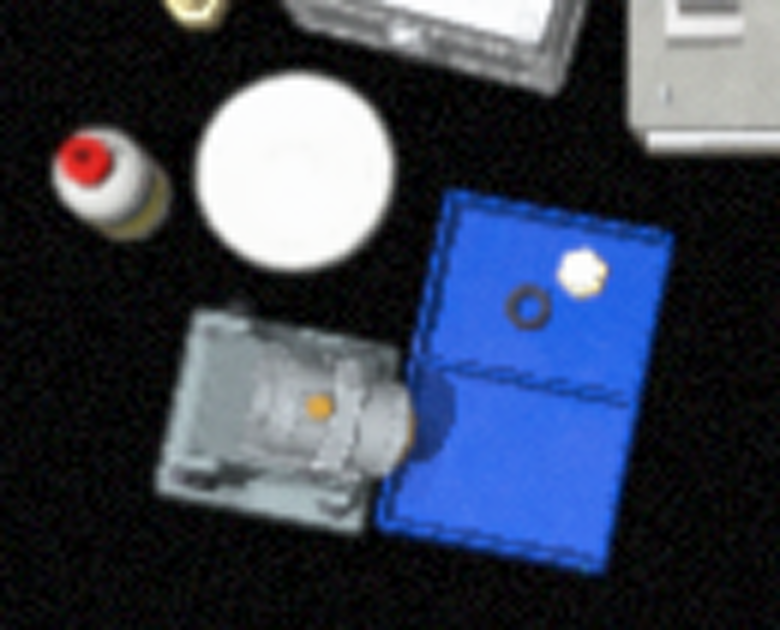

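View pics/s1.png

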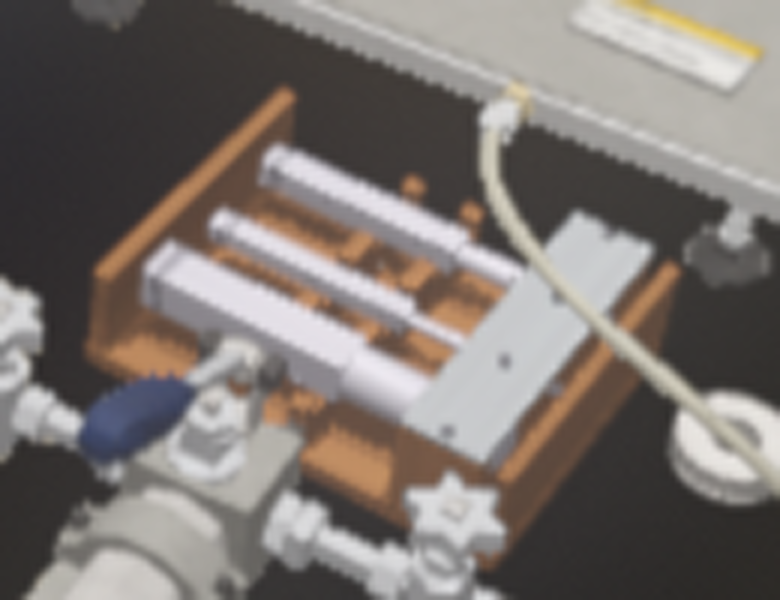

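View pics/s2.png

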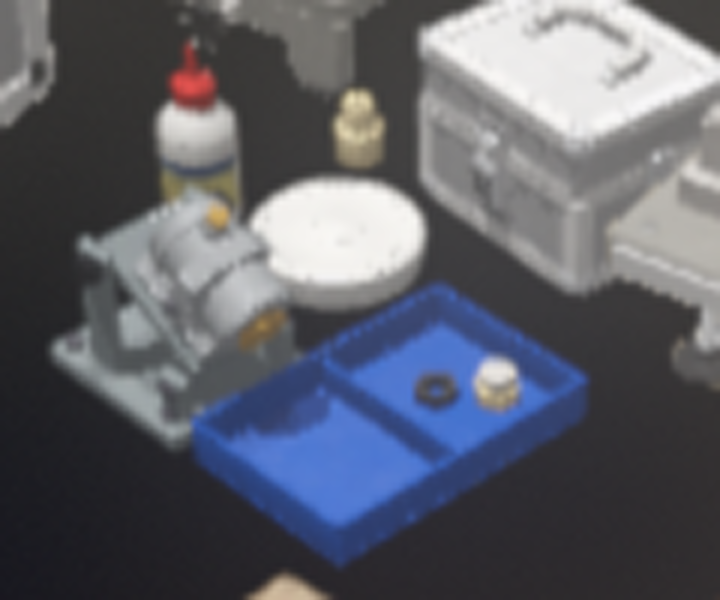

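Lookalikes for the drift are the three in the rack, at top-view pixels (341,178), (341,195) and (341,212). Their shank widths in the crop are about 6, 4.6 and 9 px, so the middle-sized one is the far drift at (341,178). For the tray, the large one is at (239,193) and the small decoy at (191,289). Next I'll take positions.

```bash
python3 - <<'E'
from h import *
d=get_image("top");s=get_image("scene")
def c1(x,y): return (300+x/6.5-.4,150+y/6.5-.4)
def c2(x,y): return (150+x/6-.4,130+y/6-.4)
for n,p,z in [("tail top",c1(150,181),.048),("step",c1(381,188),.048),("slim tail",c1(150,291),.046),("thick tail",c1(146,399),.058),("lip far",c1(135,103),.062),("lip near",c1(112,478),.062),("keep far front",c1(473,112),.066),("keep near front",c1(468,482),.066),
 ("tray A",c2(452,190),.028),("tray B",c2(675,233),.028),("tray C",c2(605,573),.028),("tray D",c2(380,530),.028),("base far L",c2(200,312),.008),("base far R",c2(400,345),.008),("base near L",c2(157,492),.008),("base near R",c2(362,535),.008),("knob",c2(319,407),.12),("slab edge",c1(0,30),.06)]:
    print(n,np.round(onz(d,p,z),4))
def tri(a,b):
    (c,v),(e,w)=ray(d,a),ray(s,b)
    A=np.c_[v,-w]; t=np.linalg.lstsq(A,e-c,rcond=None)[0]
    P,Q=c+v*t[0],e+w*t[1]; return np.round((P+Q)/2,4),np.linalg.norm(P-Q)
c3=lambda x,y:(180+x/6-.4,120+y/6-.4); c4=lambda x,y:(280+x/6-.4,180+y/6-.4)
print("knob",tri(c2(319,407),c3(217,213)))
print("slabcorner?",tri(c1(370,22),c4(517,95)))
print("tail",tri(c1(150,181),c4(270,160)))
o=sensors.get_obs(); print(Rn.from_rotvec(o["tool_rot"]).as_matrix().round(3))
E
```

```text
tail top [ 0.6202 -0.1728  0.048 ]
step [ 0.6194 -0.283   0.048 ]
slim tail [ 0.5677 -0.1736  0.046 ]
thick tail [ 0.5149 -0.1715  0.058 ]
lip far [ 0.6548 -0.1643  0.062 ]
lip near [ 0.4772 -0.1559  0.062 ]
keep far front [ 0.6536 -0.3239  0.066 ]
keep near front [ 0.4786 -0.3216  0.066 ]
tray A [0.6694 0.1343 0.028 ]
tray B [0.6485 0.0161 0.028 ]
tray C [0.4693 0.0474 0.028 ]
tray D [0.489  0.1653 0.028 ]
base far L [0.6053 0.2701 0.008 ]
base far R [0.5895 0.1616 0.008 ]
base near L [0.5083 0.2888 0.008 ]
base near R [0.4879 0.1779 0.008 ]
knob [0.5406 0.1829 0.12  ]
slab edge [ 0.6891 -0.1     0.06  ]
knob (array([0.5389, 0.1816, 0.1295]), np.float64(0.001303029811222027))
slabcorner? (array([ 0.6896, -0.2704,  0.0885]), np.float64(0.0028535659243386522))
tail (array([ 0.6209, -0.173 ,  0.0434]), np.float64(0.0005370610387709995))
[[-0.917  0.399 -0.   ]
 [ 0.399  0.917 -0.   ]
 [ 0.    -0.    -1.   ]]
```

```bash
python3 - <<'E'
from h import *
d=get_image("top");s=get_image("scene")
save(d,"t3.png",(60,110,180,290),3.3); save(s,"s3.png",(10,50,200,200),4)
E
```

```text
(no output)
```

View pics/t3.png

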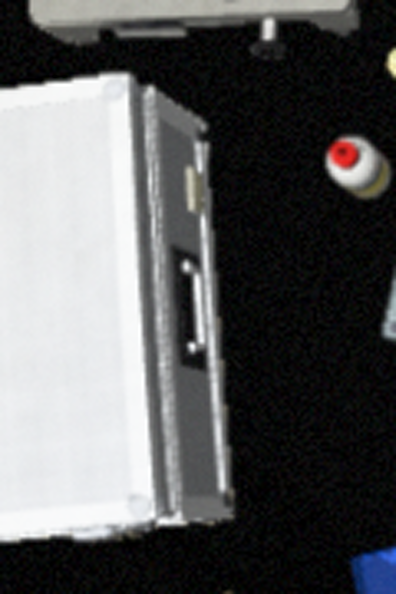

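View pics/s3.png

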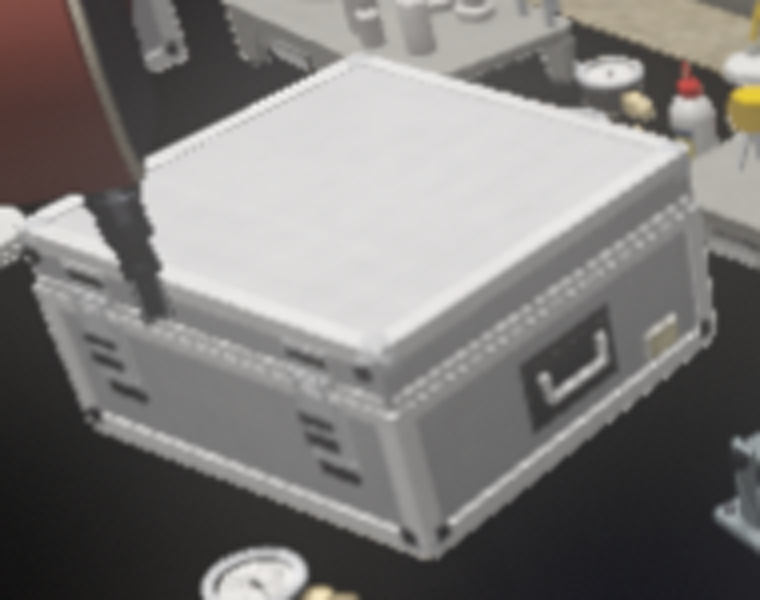

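Call:
move_arm:
  increments:
    - [0,0,-6,0,8.5]
    - [0,0,-11,0,8.5]

```text
t: 0.7
tool_pos: [0.2495, 0.5728, 0.3596]
tool_rot: [-0.641, -3.075, 0.001]
contact_force: [0.8, 0.8, 1.1]
opening: 0.0848
```

Call:
move_arm:
  increments:
    - [-4.5,-3.9,0,10.6,4]
    - [-9,-7.8,0,21.2,4]
    - [-13.5,-11.7,0,31.8,4]
    - [-18,-15.6,0,42.4,4]
    - [-22.5,-19.5,0,53,4]

```text
t: 1.32
tool_pos: [0.3784, 0.3026, 0.3585]
tool_rot: [1.952, 2.461, 0.001]
contact_force: [1.1, 0.2, 0.1]
opening: 0.04
```

```bash
python3 - <<'E'
from h import *
d=get_image("top");s=get_image("scene")
for p in [(130,266),(122,149)]: print(onz(d,p,0))
a=lambda x,y:(60+x/3.3-.3,110+y/3.3-.3); b=lambda x,y:(10+x/4-.4,50+y/4-.4)
def tri(p,q):
    (c,v),(e,w)=ray(d,p),ray(s,q)
    A=np.c_[v,-w]; t=np.linalg.lstsq(A,e-c,rcond=None)[0]
    P,Q=c+v*t[0],e+w*t[1]; return np.round((P+Q)/2,4),np.linalg.norm(P-Q)
print(tri(a(152,520),b(372,340)),tri(a(132,75),b(690,150)))
o=sensors.get_obs();print(o["tool_pos"],Rn.from_rotvec(o["tool_rot"]).as_matrix().round(3))
E
```

```text
[0.33079952 0.43323537 0.        ]
[0.71264282 0.48306951 0.        ]
(array([0.3288, 0.4295, 0.216 ]), np.float64(0.0014780280016942098)) (array([0.7129, 0.4808, 0.1996]), np.float64(0.0029516336718731885))
[0.37996981 0.30038862 0.35865881] [[-0.224  0.975  0.002]
 [ 0.975  0.224 -0.001]
 [-0.001  0.001 -1.   ]]
```

Call:
move_arm:
  increments:
    - [-6,1.3,0,6.5,4]
    - [-12,2.6,0,13,4]
    - [-18,3.9,0,13,4]
    - [-24,5.2,0,13,4]
    - [-30,6.5,0,13,4]

```text
t: 2.05
tool_pos: [0.5117, 0.0264, 0.3586]
tool_rot: [2.211, 2.231, 0.002]
contact_force: [0.7, 0.6, 0.2]
opening: 0.0402
```

```bash
python3 - <<'E'
from h import *
o=sensors.get_obs();R=Rn.from_rotvec(o["tool_rot"]).as_matrix();print(o["tool_pos"],R.round(3), (R.T@(np.array([.62,-.20,.25])-o["tool_pos"])*100).round(2))
E
```

```text
[0.51170439 0.02640558 0.35863517] [[-0.009  1.     0.001]
 [ 1.     0.009  0.   ]
 [ 0.     0.001 -1.   ]] [-22.74  10.61  10.86]
```

Call:
move_arm:
  increments:
    - [-5,2.5,2.5,0,4]
    - [-10,5,5,0,4]
    - [-15,7.5,7.5,0,4]
    - [-19,10,10,0,4]
    - [-22.7,10.6,10.9,0,4]

```text
t: 2.68
tool_pos: [0.6192, -0.199, 0.2463]
tool_rot: [-2.209, -2.229, 0.001]
contact_force: [0.2, 0.6, 0.0]
opening: 0.04
```

```bash
python3 - <<'E'
from h import *
o=sensors.get_obs();print(o["tool_pos"],o["tool_rot"])
d=get_image("wrist"); save(d,"w1.png",None,1.4)
t=get_image("top"); save(t,"t4.png",(300,150,420,240),6.5)
E
```

```text
[ 0.61920857 -0.19904682  0.24632233] [-2.20882330e+00 -2.22884198e+00  1.43801119e-03]
```

View pics/w1.png

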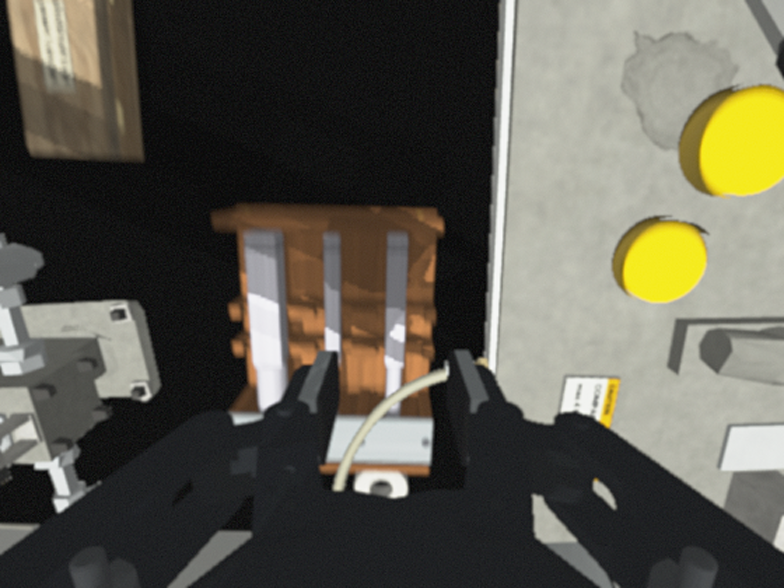

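The wrist view shows thick (265), slim (332) and wanted (397) shanks side by side. The wanted tail is at about (397,235) in this 1.4× picture, right next to the slab.

```bash
python3 - <<'E'
from h import *
d=get_image("wrist")
c=lambda x,y:(x/1.4-.2,y/1.4-.2)
for n,p,z in [("tailL",c(387.5,234),.048),("tailR",c(407.5,234),.048),("stepL",c(386,365),.048),("stepR",c(405.5,365),.048),("slimL",c(324,235),.046),("slimR",c(340,235),.046),("lipL",c(214,213),.062),("lipR",c(443,213),.062),("keepL",c(330,415),.066),("keepR",c(434,418),.066),("slab edge",c(495,235),.085),("slab edge",c(490,365),.085)]: print(n,onz(d,p,z).round(4))
o=sensors.get_obs();print(o["tool_pos"])
save(d,"w2.png",(220,130,360,310),3.3)
E
```

```text
tailL [ 0.6138 -0.175   0.048 ]
tailR [ 0.6292 -0.1749  0.048 ]
stepL [ 0.6128 -0.2853  0.048 ]
stepR [ 0.6293 -0.2852  0.048 ]
slimL [ 0.5646 -0.1764  0.046 ]
slimR [ 0.577  -0.1763  0.046 ]
lipL [ 0.4873 -0.1583  0.062 ]
lipR [ 0.6542 -0.1575  0.062 ]
keepL [ 0.5669 -0.3225  0.066 ]
keepR [ 0.653  -0.3246  0.066 ]
slab edge [ 0.6876 -0.1699  0.085 ]
slab edge [ 0.6912 -0.2669  0.085 ]
[ 0.61880447 -0.19917354  0.24780937]
```

View pics/w2.png

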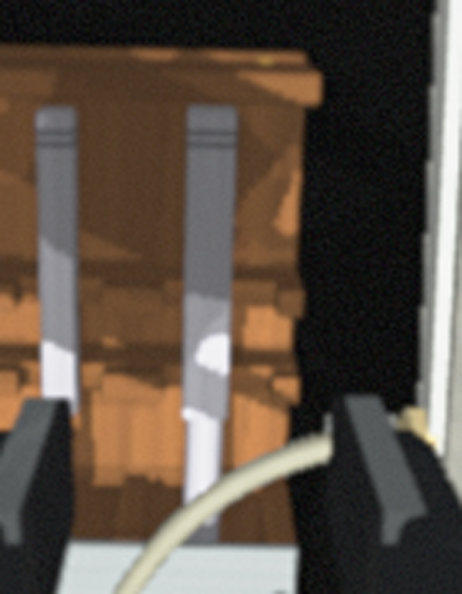

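Call:
move_arm:
  increments:
    - [-1.3,0.25,5,0,4]
    - [-1.3,0.25,10,0,4]
    - [-1.3,0.25,15,0,4]
    - [-1.3,0.25,18,0,4]
    - [-1.3,0.25,18,0,4]

```text
t: 3.45
tool_pos: [0.6198, -0.209, 0.0666]
tool_rot: [-2.207, -2.228, 0.002]
contact_force: [-1.0, 0.1, 0.7]
opening: 0.0401
```

```bash
python3 - <<'E'
from h import *
d=get_image("wrist"); save(d,"w3.png",None,1.4); save(get_image("scene"),"s4.png",(250,140,430,280),4.3)
o=sensors.get_obs();print(o["tool_pos"],o["contact_force"])
E
```

```text
[ 0.6225785  -0.21080583  0.07112431] [-0.0179339  -0.66793716  0.95986518]
```

View pics/w3.png

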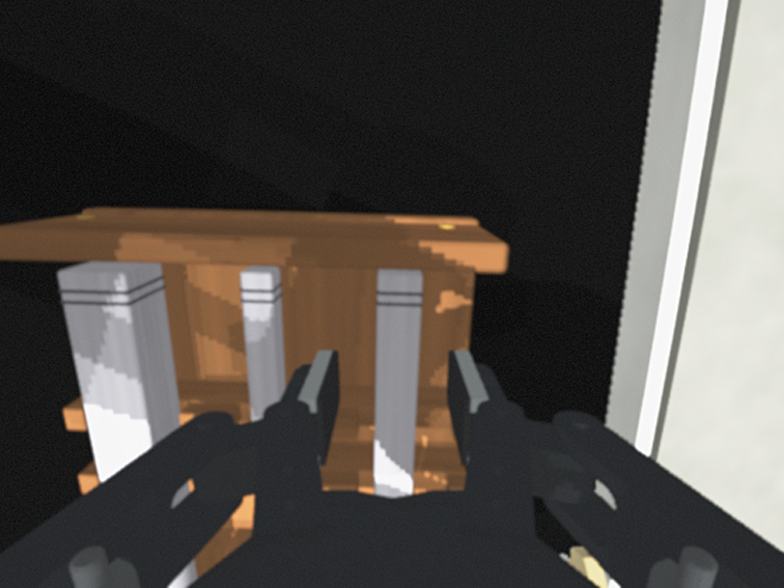

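View pics/s4.png

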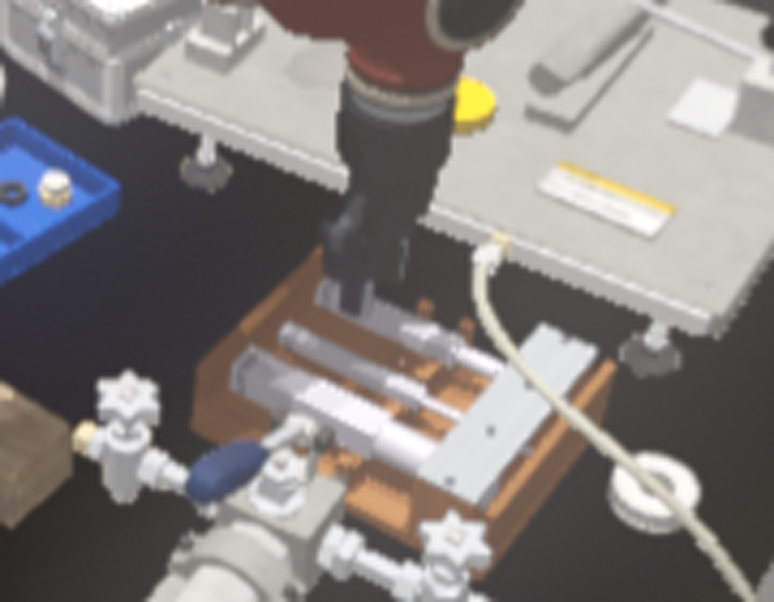

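The wanted shank (x≈398) is centred between the pads (328 and 465), so I go down and grip.

Call:
move_arm:
  increments:
    - [0,0,1.2,0,4]
    - [0,0,2.4,0,4]
    - [0,0,2.4,0,1]
    - [0,0,2.4,0,1]
    - [0,0,2.4,0,1]
  newtons: 25

```text
t: 4.18
tool_pos: [0.6215, -0.2114, 0.0454]
tool_rot: [2.213, 2.23, 0.0]
contact_force: [0.2, -0.2, -1.3]
opening: 0.0152
```

```bash
python3 - <<'E'
from h import *
for i in range(3):
    d=get_image("wrist");o=sensors.get_obs();print(o["tool_pos"],o["contact_force"],o["opening"])
E
```

```text
[ 0.62150711 -0.21141284  0.04538938] [-0.75613827  0.25030072 -0.58195127] 0.015283963248214672
[ 0.6215273  -0.21144613  0.04541881] [-0.09762833  0.48371523 -1.57229132] 0.015703490259841014
[ 0.62151315 -0.21141851  0.04541317] [-0.26301909  0.6200415  -0.46493056] 0.01544232776371019
```

Call:
move_arm:
  increments:
    - [0,0,-0.8,0,1]
    - [0,0,-1.6,0,1]
    - [0,0,-2.4,0,1]
    - [0,0,-3.0,0,1]

```text
t: 4.82
tool_pos: [0.6214, -0.2114, 0.0758]
tool_rot: [2.212, 2.23, 0.0]
contact_force: [-0.1, -0.3, -2.8]
opening: 0.0156
```

```bash
python3 - <<'E'
from h import *
o=sensors.get_obs();print(o["tool_pos"],o["contact_force"],o["wrist_torque"],o["opening"])
save(get_image("wrist"),"w4.png",None,1.4); save(get_image("scene"),"s5.png",(290,160,410,280),5)
E
```

```text
[ 0.62144116 -0.21143968  0.07584152] [-0.12405495 -0.27259074 -2.75245396] [ 0.20902983 -0.04296971 -0.01992528] 0.015619692236967485
```

View pics/w4.png

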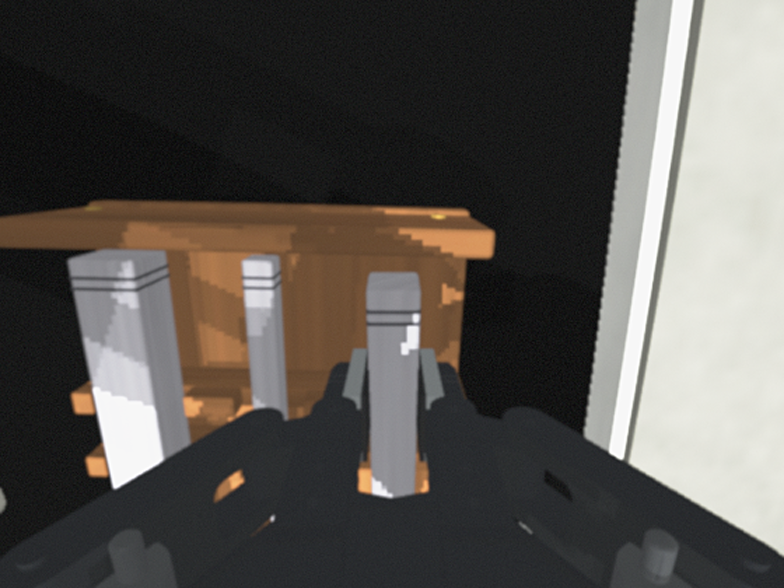

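View pics/s5.png

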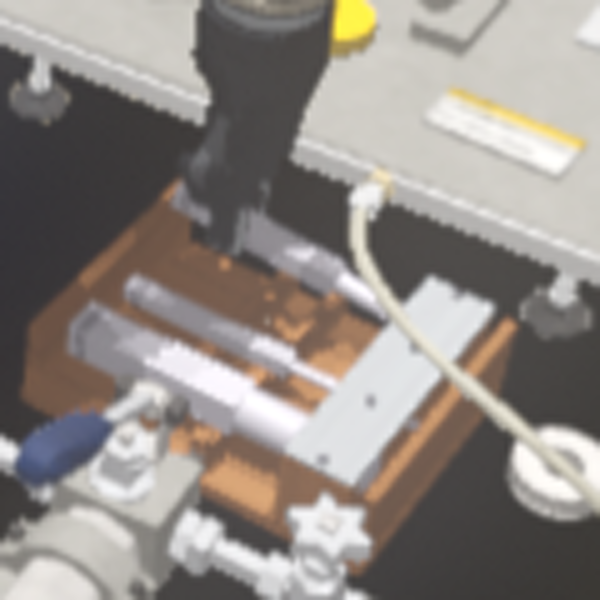

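The tail has risen, the nose is still under the keeper, and the shank is pivoting in the grip at a light load (−2.8 N). I'll keep lifting until it tilts about 30°.

Call:
move_arm:
  increments:
    - [0,0,-0.7,0,1]
    - [0,0,-1.4,0,1]
    - [0,0,-2.1,0,1]
    - [0,0,-2.8,0,1]
    - [0,0,-2.8,0,1]

```text
t: 5.55
tool_pos: [0.622, -0.2114, 0.1044]
tool_rot: [2.212, 2.23, 0.001]
contact_force: [-0.6, 0.4, -1.7]
opening: 0.0154
```

```bash
cat >> h.py <<'E'
def onplane(d,uv,n,k):  # n.X=k
    c,v=ray(d,uv); return c+v*(k-n@c)/(n@v)
E
python3 - <<'E'
from h import *
o=sensors.get_obs();print(o["tool_pos"],o["contact_force"],o["wrist_torque"],o["opening"])
save(get_image("wrist"),"w5.png",None,1.4); save(get_image("scene"),"s6.png",(290,160,410,280),5)
E
```

```text
[ 0.62198712 -0.21138461  0.10439442] [-0.55611937  0.39131507 -1.65359001] [ 0.16890599 -0.03758415 -0.06865159] 0.015361664278321486
```

View pics/w5.png

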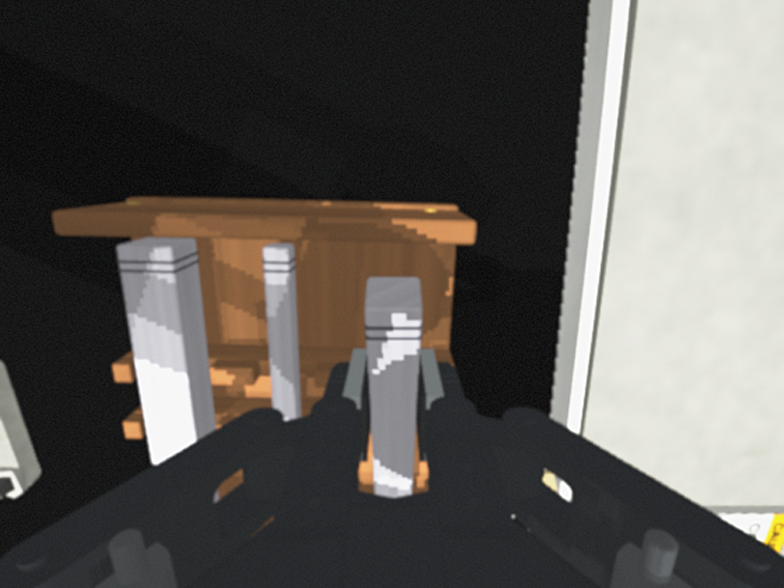

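View pics/s6.png

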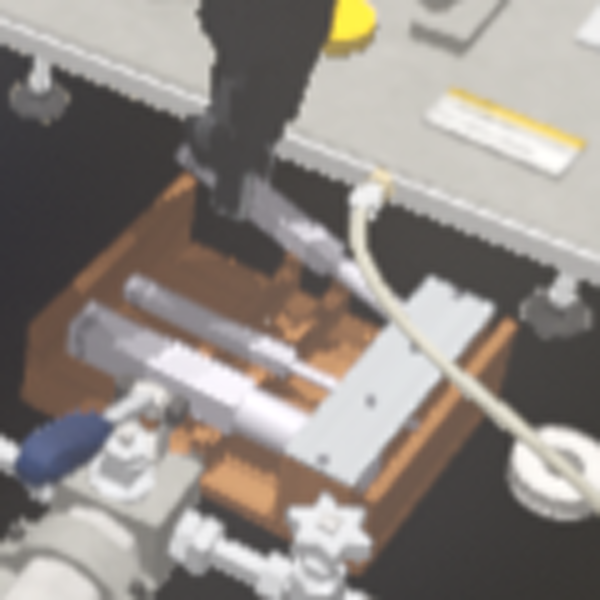

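```bash
cat >> h.py <<'E'
def tilt(bot,top,s=1.4,pos=None,piv=.0054):
    d=get_image("wrist");o=sensors.get_obs();p=o["tool_pos"] 
    R=Rn.from_rotvec(o["tool_rot"]).as_matrix(); n=R[:,1]
    P=p+R[:,2]*piv
    a=onplane(d,(bot[0]/s-.2,bot[1]/s-.2),n,n@P); b=onplane(d,(top[0]/s-.2,top[1]/s-.2),n,n@P)
    c=(a+b)/2
    f=lambda X:np.array([(X-P)@R[:,0],-(X-P)@R[:,2]])*1000
    A,B,C=f(a),f(b),f(c)
    print("mm rel pivot (tool x, up): botcorner",A.round(1),"topcorner",B.round(1),"len",np.hypot(*C).round(1),"tilt",np.degrees(np.arctan2(C[1],C[0])).round(1),"face",np.hypot(*(B-A)).round(1),"face tilt",np.degrees(np.arctan2(A[0]-B[0],B[1]-A[1])).round(1))
E
python3 -c "
from h import *
tilt((394,279),(394,308))"
```

```text
mm rel pivot (tool x, up): botcorner [ 77.5 154.4] topcorner [ 79.1 153.5] len 172.7 tilt 63.0 face 1.8 face tilt -119.2
```

```bash
cat >> h.py <<'E'
from scipy.optimize import least_squares
def tilt(bot,top,s=1.4,piv=.0054):
    d=get_image("wrist");o=sensors.get_obs();p=o["tool_pos"]
    R=Rn.from_rotvec(o["tool_rot"]).as_matrix(); P=p+R[:,2]*piv
    def model(q,L=None):
        L,th=(q if L is None else (L,q[0])); out=[]
        for h in (-.008,.008):
            x=L*np.cos(th)-h*np.sin(th); z=L*np.sin(th)+h*np.cos(th)
            out.append(px(d,P+R[:,0]*x-R[:,2]*z)[1])
        return np.array(out)-np.array([bot/s-.2,top/s-.2])
    r=least_squares(lambda q:model(q),[.038,.4],x_scale=[.01,.1]); print("L mm",r.x[0]*1e3,"tilt",np.degrees(r.x[1]))
    r=least_squares(lambda q:model(q,.0376),[.4]); print("fixed L: tilt",np.degrees(r.x[0]),"res",r.fun)
E
python3 -c "
from h import *
tilt(279,308)"
```

```text
L mm 38.722786834529316 tilt 16.15263664118348
fixed L: tilt 13.850110003748732 res [ 1.16561274 -0.42024904]
```

```bash
python3 - <<'E'
from h import *
d=get_image("scene"); save(d,"s7.png",(320,180,375,225),14)
E
```

```text
(no output)
```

View pics/s7.png

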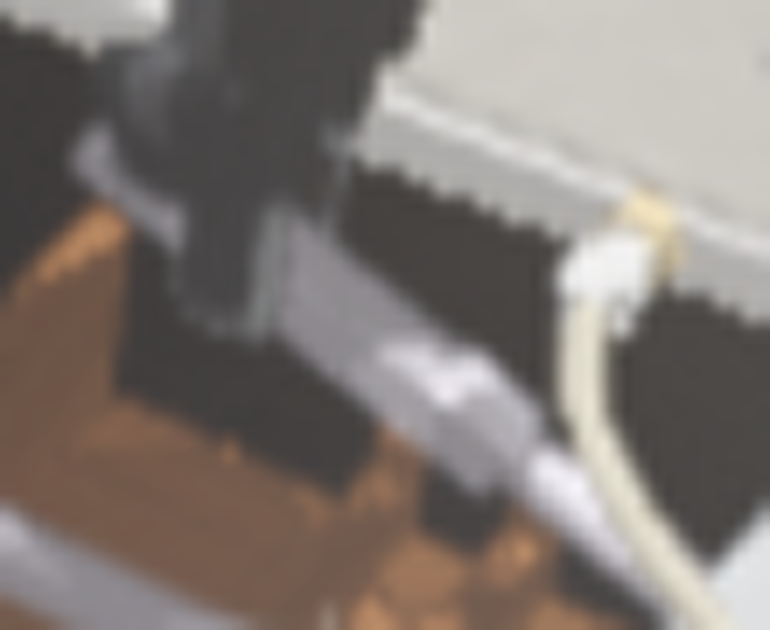

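```bash
cat >> h.py <<'E'
def edge(d,p,q,n,k,name=""):
    a,b=onplane(d,p,n,k),onplane(d,q,n,k); v=b-a
    print(name,a.round(4),b.round(4),"len",np.linalg.norm(v).round(4),"down tilt",np.degrees(np.arctan2(-v[2],np.hypot(v[0],v[1]))).round(1))
E
python3 - <<'E'
from h import *
d=get_image("scene"); c=lambda x,y:(320+x/14-.46,180+y/14-.46)
n=np.array([1.,0,0])
edge(d,c(72,165),c(485,490),n,.6135); edge(d,c(285,315),c(485,490),n,.6135)
E
```

```text
[ 0.6135 -0.1708  0.1056] [ 0.6135 -0.2732  0.0688] len 0.1089 down tilt 19.7
 [ 0.6135 -0.2234  0.091 ] [ 0.6135 -0.2732  0.0688] len 0.0545 down tilt 24.0
```

Near-side bottom edge: length 109 mm (should be 110), tilt about 20–22°, matching the keeper geometry. Another 2 cm should give 30°.

Call:
move_arm:
  increments:
    - [0,0,-0.6,0,1]
    - [0,0,-1.2,0,1]
    - [0,0,-1.8,0,1]
    - [0,0,-2.2,0,1]
    - [0,0,-2.2,0,1]

```text
t: 6.48
tool_pos: [0.6216, -0.2113, 0.1258]
tool_rot: [2.212, 2.23, 0.0]
contact_force: [-0.8, 0.7, -2.2]
opening: 0.0153
```

```bash
python3 - <<'E'
from h import *
o=sensors.get_obs();print(o["tool_pos"],o["contact_force"],o["wrist_torque"],o["opening"])
d=get_image("scene"); save(d,"s8.png",(320,170,375,225),12)
E
```

```text
[ 0.62155232 -0.21130793  0.12579166] [-0.76183966  0.66578601 -2.20081365] [ 0.22840943  0.09599897 -0.09310701] 0.015296549939107545
```

View pics/s8.png

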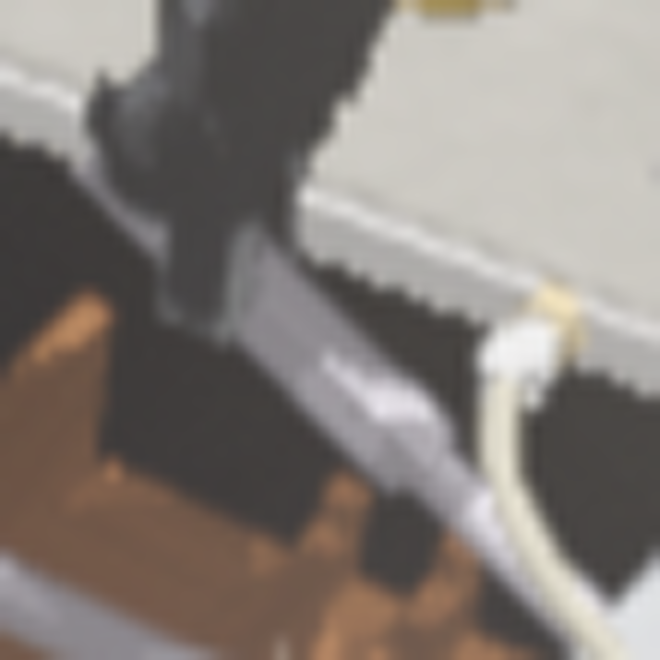

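```bash
python3 - <<'E'
from h import *
d=get_image("scene"); c=lambda x,y:(320+x/12-.46,170+y/12-.46)
n=np.array([1.,0,0])
edge(d,c(75,178),c(397,490),n,.6135); edge(d,c(240,335),c(397,490),n,.6135)
for z in (.062,.066): print(onplane(d,c(600,640),n,.615))
E
```

```text
[ 0.6135 -0.1717  0.132 ] [ 0.6135 -0.2664  0.0813] len 0.1074 down tilt 28.2
 [ 0.6135 -0.2202  0.1068] [ 0.6135 -0.2664  0.0813] len 0.0527 down tilt 28.9
[ 0.615      -0.32254702  0.06212436]
[ 0.615      -0.32254702  0.06212436]
```

The tilt is 28–29°. I'll grip harder and draw it out level at first, then rising, to keep clear of the hose.

Call:
move_arm:
  increments:
    - [0,0,0,0,1]
    - [1.2,0,0,0,1]
    - [2.4,0,0,0,1]
    - [3.6,0,0,0,1]
  newtons: 60

```text
t: 7.08
tool_pos: [0.6212, -0.1743, 0.1254]
tool_rot: [2.212, 2.231, 0.0]
contact_force: [-0.4, 0.6, -0.3]
opening: 0.0145
```

Call:
move_arm:
  increments:
    - [1.5,0,0,0,1]
    - [3,0,-0.7,0,1]
    - [4.5,0,-1.4,0,1]
    - [6,0,-2.2,0,1]
    - [7.5,0,-3,0,1]

```text
t: 7.7
tool_pos: [0.6207, -0.0994, 0.1562]
tool_rot: [2.212, 2.23, 0.001]
contact_force: [0.0, -0.3, -1.0]
opening: 0.0149
```

```bash
python3 - <<'E'
from h import *
o=sensors.get_obs();print(o["tool_pos"],o["contact_force"],o["wrist_torque"],o["opening"])
d=get_image("scene"); save(d,"s9.png",(260,140,410,270),5)
save(get_image("wrist"),"w6.png",None,1.4)
E
```

```text
[ 0.62074789 -0.09939265  0.15624575] [ 0.01577393 -0.25080232 -0.96304101] [0.02611468 0.01991097 0.01800592] 0.014882074002882863
```

View pics/s9.png

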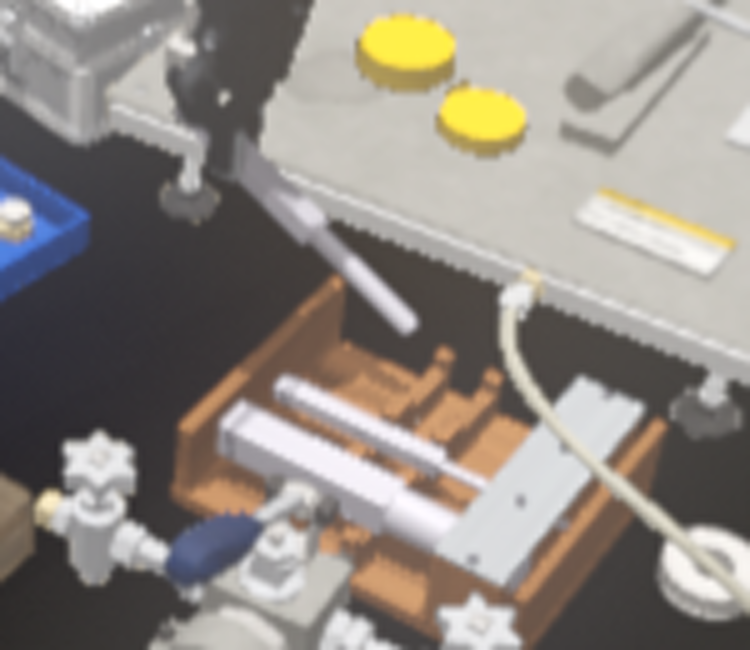

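View pics/w6.png

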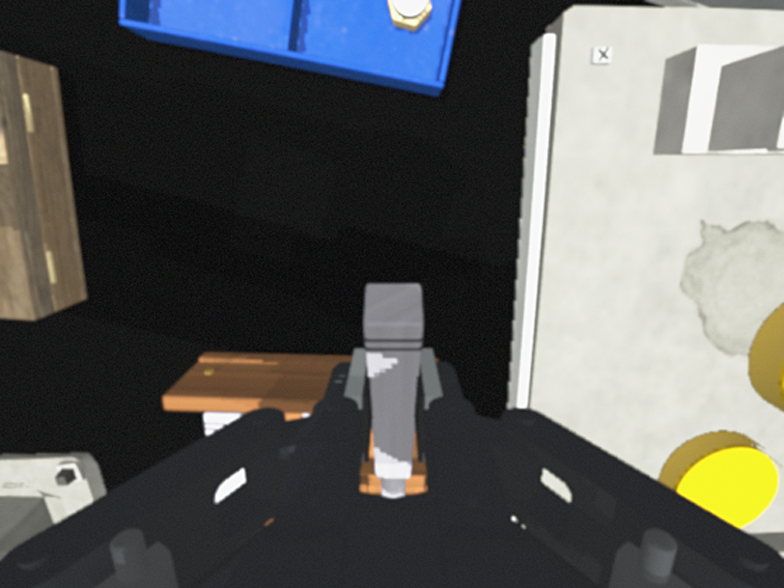

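Out of the rack cleanly, with the other two still in place. The nose tip is at crop (410,326). Now I measure the tilt and tip.

```bash
python3 - <<'E'
from h import *
d=get_image("scene"); save(d,"s10.png",(300,160,350,210),15)
E
```

```text
(no output)
```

View pics/s10.png

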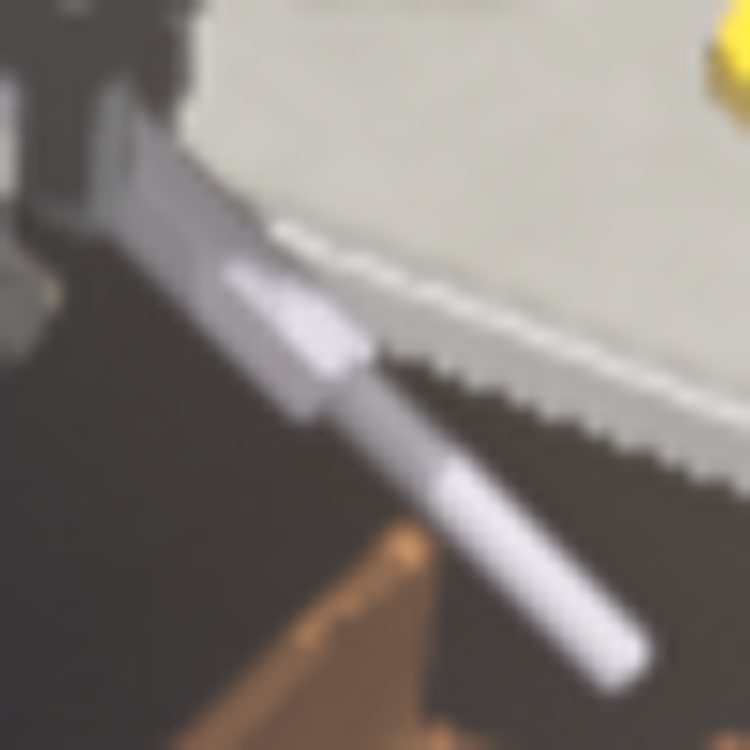

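```bash
python3 - <<'E'
from h import *
d=get_image("scene"); c=lambda x,y:(300+x/15-.46,160+y/15-.46)
n=np.array([1.,0.009,0]); o=sensors.get_obs(); k=n@o["tool_pos"]
edge(d,c(350,388),c(628,665),n,k,"nose axis")
edge(d,c(115,235),c(300,420),n,k-.008,"shank low edge")
print(o["tool_pos"])
E
```

```text
nose axis [ 0.6213 -0.1588  0.1171] [ 0.6219 -0.2253  0.0791] len 0.0766 down tilt 29.7
shank low edge [ 0.6128 -0.1083  0.1369] [ 0.6132 -0.1528  0.1114] len 0.0513 down tilt 29.8
[ 0.6207515  -0.10022442  0.15571507]
```

Call:
move_arm:
  increments:
    - [2,0,-4,0,1]
    - [5.5,-0.5,-8,2,1]
    - [11,-1,-10.5,4,1]
    - [17,-1.6,-10.5,7,1]
    - [23,-2.2,-10.5,10.4,1]

```text
t: 8.52
tool_pos: [0.5967, 0.1304, 0.2606]
tool_rot: [2.408, 2.016, 0.001]
contact_force: [0.8, -0.2, -1.9]
opening: 0.0146
```

```bash
python3 - <<'E'
from h import *
o=sensors.get_obs();R=Rn.from_rotvec(o["tool_rot"]).as_matrix();print(o["tool_pos"],R.round(3), (R.T@(np.array([.572,.363,.2409])-o["tool_pos"])*100).round(2))
save(get_image("wrist"),"w7.png",None,1.4)
E
```

```text
[0.59669465 0.1304062  0.26063056] [[ 0.176  0.984  0.001]
 [ 0.984 -0.176 -0.   ]
 [-0.     0.001 -1.   ]] [22.46 -6.52  1.97]
```

View pics/w7.png

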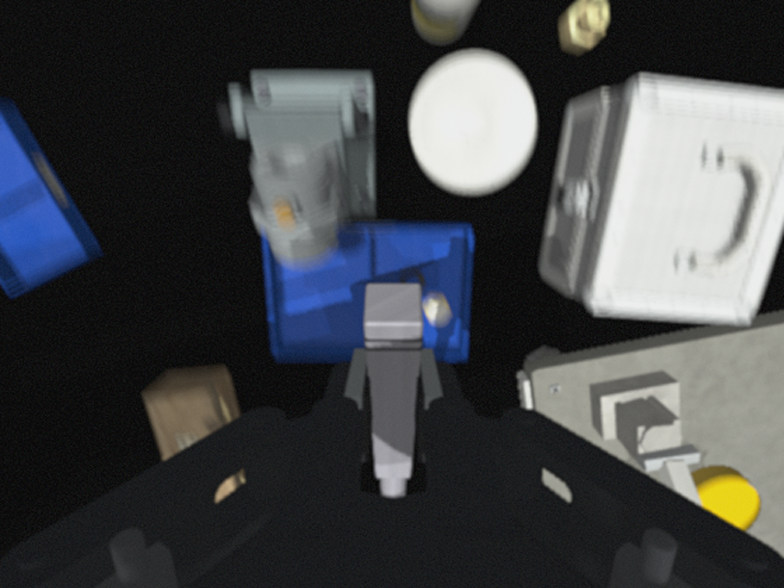

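```bash
python3 - <<'E'
from h import *
d=get_image("wrist");d=get_image("wrist");save(d,"w8.png",(150,30,300,200),4.5)
np.savez("w8.npz",**{k:d[k] for k in d})
print(sensors.get_obs()["tool_pos"])
E
```

```text
[0.59615798 0.13143854 0.25974926]
```

View pics/w8.png

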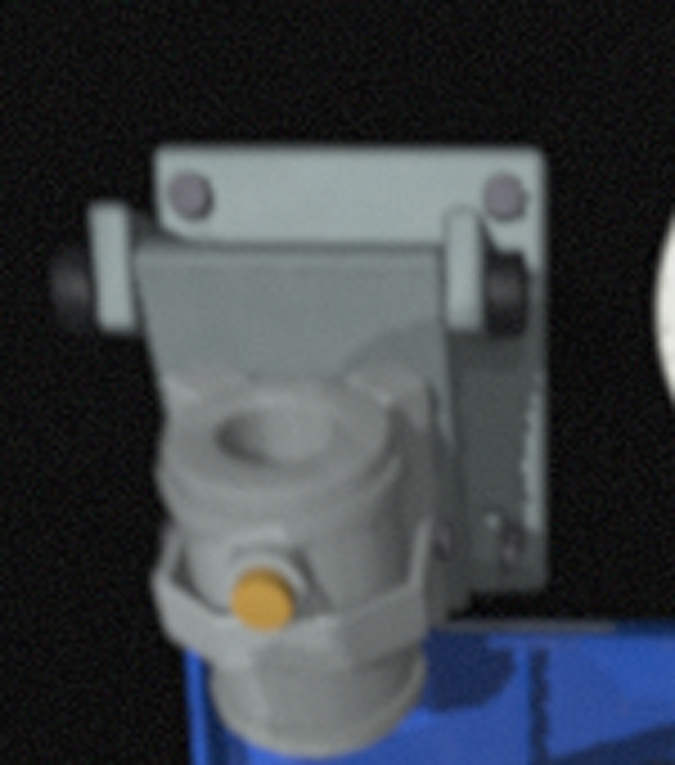

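The still wrist view shows the bore mouth clearly, at crop (278,437), with the stand square to the image.

```bash
python3 - <<'E'
from h import *
d=dict(np.load("w8.npz")); c=lambda x,y:(150+x/4.5-.4,30+y/4.5-.4)
m=onz(d,c(278,437),.107)
print("mouth",m, "oL",onz(d,c(165,437),.107),"oR",onz(d,c(392,437),.107))
b=[onz(d,c(*p),.008) for p in [(155,148),(543,148),(547,590)]]
for q in b: print(q)
v=b[1]-b[0]; print("w",np.linalg.norm(v),"y dir",v/np.linalg.norm(v)); w=b[2]-b[1]; print("l",np.linalg.norm(w),w/np.linalg.norm(w))
e=onz(d,c(318,715),.072);print("exit-ish",e)
o=sensors.get_obs();R=Rn.from_rotvec(o["tool_rot"]).as_matrix();print(R[:,0])
E
```

```text
mouth [0.54625755 0.21165594 0.107     ] oL [0.52404558 0.21550633 0.107     ] oR [0.56859813 0.20781394 0.107     ]
[0.5092552  0.28983187 0.008     ]
[0.60720357 0.27278994 0.008     ]
[0.58856387 0.16183928 0.008     ]
w 0.09941987801597917 y dir [ 0.98519914 -0.1714137   0.        ]
l 0.11250550281053245 [-0.16567816 -0.98617988  0.        ]
exit-ish [0.53336556 0.14915966 0.072     ]
[ 1.68677222e-01  9.85671254e-01 -4.16518149e-04]
```

Call:
move_arm:
  increments:
    - [5.5,-1.6,0,0,1]
    - [11,-3.2,0,0,1]
    - [16.5,-4.8,0,0,1]
    - [22.4,-6.3,2,0,1]
    - [22.4,-6.3,5.4,0,1]

```text
t: 9.3
tool_pos: [0.5743, 0.3635, 0.2072]
tool_rot: [2.402, 2.024, 0.006]
contact_force: [0.0, -0.2, -1.6]
opening: 0.0147
```

```bash
python3 - <<'E'
from h import *
d=get_image("scene")
d=get_image("scene");save(d,"s11.png",(170,90,270,190),7)
o=sensors.get_obs();print(o["tool_pos"],o["contact_force"])
t=get_image("top");save(t,"t5.png",(120,150,260,240),5.5)
P=np.array([.5463,.2117,.107])
print(px(d,P),px(t,P))
E
```

```text
[0.57136715 0.35921373 0.20013836] [-0.67950494 -0.33592243 -2.05582671]
[210.8094169  156.64398526] [194.03900818 195.93217995]
```

View pics/s11.png

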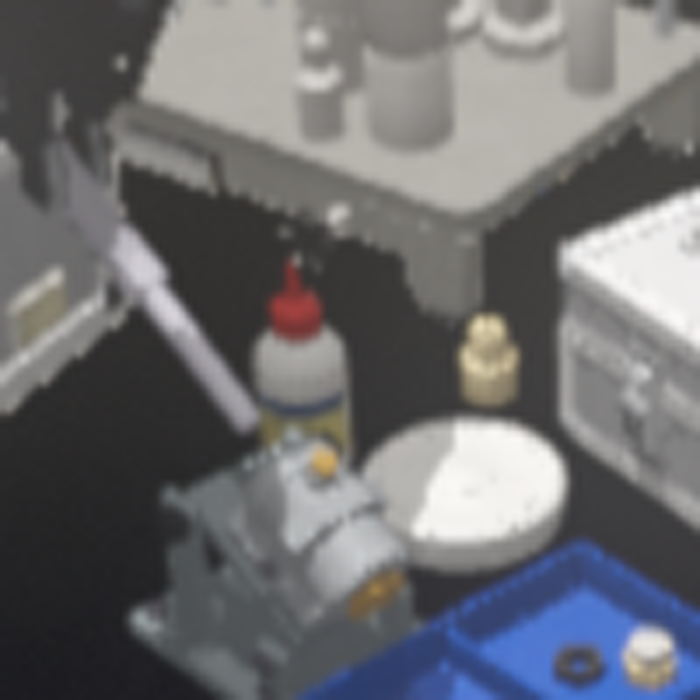

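View pics/t5.png

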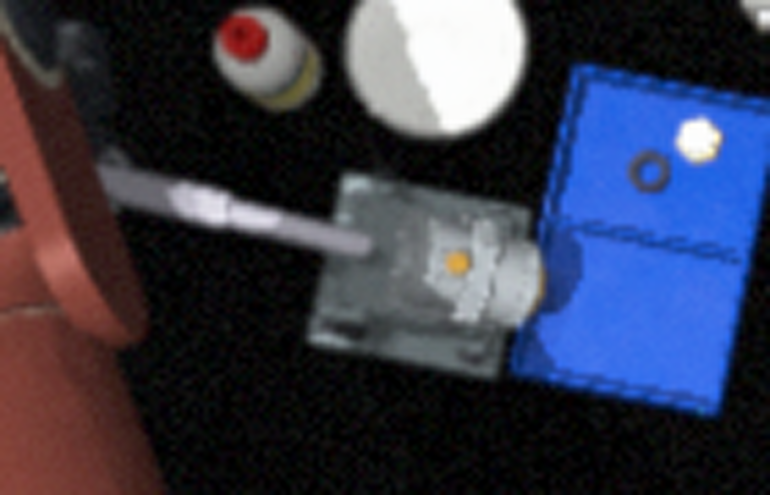

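```bash
python3 - <<'E'
from h import *
d=get_image("scene");t=get_image("top")
save(d,"s12.png",(185,120,225,170),14); save(t,"t6.png",(140,170,220,215),9.5)
o=sensors.get_obs();print(o["tool_pos"])
def tri(a,b):
    (c,v),(e,w)=ray(t,a),ray(d,b)
    A=np.c_[v,-w]; k=np.linalg.lstsq(A,e-c,rcond=None)[0]
    P,Q=c+v*k[0],e+w*k[1]; return (P+Q)/2,np.linalg.norm(P-Q)
ct=lambda x,y:(120+x/5.5-.4,150+y/5.5-.4); cs=lambda x,y:(170+x/7-.43,90+y/7-.43)
tip,r=tri(ct(368,246),cs(241,424)); print("tip",tip,r)
st,r=tri(ct(234,211),cs(155,300)); print("step",st,r); print(tip-st)
m=np.array([.5463,.2117,.107]); u=np.array([-.169*.866,-.9856*.866,-.5]); e=m-tip; print("along",e@u, "lat",e-(e@u)*u)
E
```

```text
[0.57440929 0.3596273  0.20712302]
tip [0.54604113 0.23378319 0.12309096] 0.0072490740764615735
step [0.55947097 0.29688    0.15850177] 0.0037199541143791465
[-0.01342984 -0.06309681 -0.03541081]
along 0.026856252500618398 lat [ 0.00418939  0.00083941 -0.00266283]
```

View pics/s12.png

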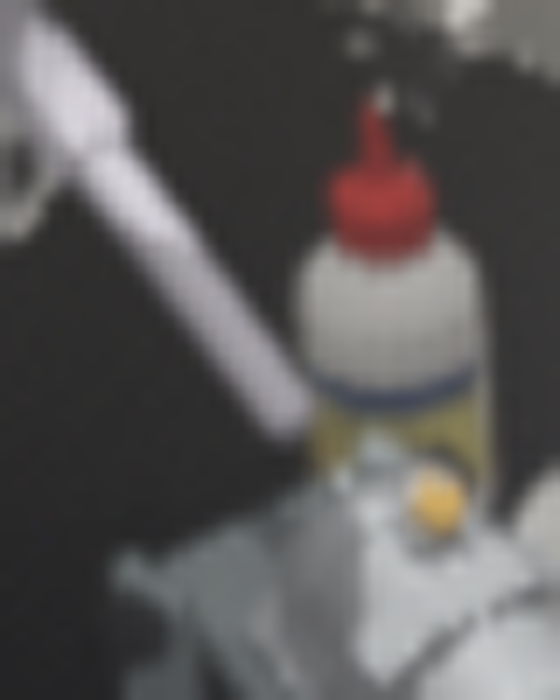

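View pics/t6.png

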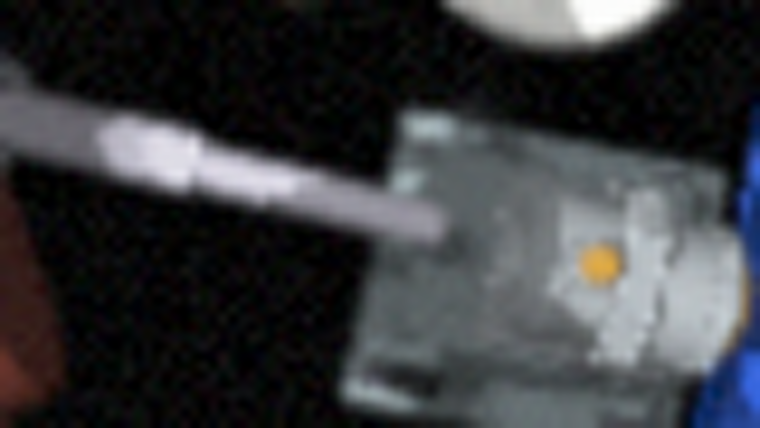

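```bash
cat >> h.py <<'E'
def tri2(t,a,d,b):
    (c,v),(e,w)=ray(t,a),ray(d,b)
    A=np.c_[v,-w]; k=np.linalg.lstsq(A,e-c,rcond=None)[0]
    P,Q=c+v*k[0],e+w*k[1]; return (P+Q)/2,np.linalg.norm(P-Q)
MOUTH=np.array([.5463,.2117,.107]); U=np.array([-.169*.866,-.9856*.866,-.5]);U/=np.linalg.norm(U)
E
python3 - <<'E'
from h import *
d=get_image("scene");t=get_image("top")
ct=lambda x,y:(140+x/9.5-.45,170+y/9.5-.45); cs=lambda x,y:(185+x/14-.46,120+y/14-.46)
tip,r=tri2(t,ct(437,226),d,cs(288,414)); print("tip",tip,r)
st,r=tri2(t,ct(195,165),d,cs(100,165)); print("step",st,r); v=tip-st;print(v,np.linalg.norm(v),np.degrees(np.arcsin(-v[2]/np.linalg.norm(v))))
e=MOUTH-tip; print("along",e@U, "lat",e-(e@U)*U)
k=px(t,MOUTH),px(d,MOUTH);print("mouth by pix", k)
for i in range(5):
    get_image("top");o=sensors.get_obs();print(o["t"],o["tool_pos"],o["q"].round(4),o["dq"].round(3))
E
```

```text
tip [0.55002144 0.23505939 0.12436216] 0.0034007894340948456
step [0.56318328 0.30212588 0.15885797] 0.0012470568537703043
[-0.01316184 -0.06706648 -0.03449581] 0.07655787281085272 26.781204700233246
along 0.02916464961080001 lat [ 0.00054707  0.00153434 -0.00277934]
mouth by pix (array([194.03900818, 195.93217995]), array([210.8094169 , 156.64398526]))
9.7 [0.57471437 0.36027181 0.2086731 ] [ 4.5040e-01  1.9900e-01  1.5202e+00 -1.0000e-04  1.4190e+00  6.2540e-01] [ 0.007  0.     0.004  0.001 -0.003  0.001]
9.75 [0.57451939 0.36041267 0.20845745] [ 4.5070e-01  1.9910e-01  1.5205e+00 -1.0000e-04  1.4189e+00  6.2540e-01] [ 0.006  0.002  0.005  0.    -0.002  0.   ]
9.8 [0.57428307 0.36051778 0.20814049] [ 4.5100e-01  1.9930e-01  1.5208e+00 -1.0000e-04  1.4189e+00  6.2550e-01] [ 0.007  0.005  0.007  0.001 -0.001 -0.   ]
9.85 [0.57403244 0.36063196 0.20776027] [ 4.5130e-01  1.9950e-01  1.5211e+00 -1.0000e-04  1.4188e+00  6.2550e-01] [ 0.006  0.006  0.008  0.001 -0.003  0.001]
9.9 [0.57380469 0.36074347 0.20741926] [ 0.4516  0.1998  1.5214 -0.      1.4188  0.6255] [ 0.005  0.004  0.005  0.001 -0.002  0.001]
```

Tip is about 29 mm short of the mouth and within 3 mm of the axis (5.5 mm clearance), with the arm still settling downwards. I'll enter the bore along the slope.

Call:
move_arm:
  increments:
    - [0,0,0,0,1]
    - [-0.9,0,0.5,0,1]
    - [-1.7,0,1.0,0,1]
    - [-2.6,0,1.5,0,1]
    - [-2.6,0,1.5,0,1]

```text
t: 10.52
tool_pos: [0.5684, 0.3343, 0.1903]
tool_rot: [-2.406, -2.019, 0.002]
contact_force: [0.2, -0.7, -1.1]
opening: 0.0145
```

```bash
python3 - <<'E'
from h import *
d=get_image("scene");t=get_image("top")
save(d,"s13.png",(185,120,225,170),14); save(t,"t7.png",(140,170,220,215),9.5)
o=sensors.get_obs();print(o["tool_pos"],o["contact_force"],o["wrist_torque"])
E
```

```text
[0.56882798 0.33517657 0.19122456] [ 0.96148661  0.49232258 -2.31764405] [ 0.06363549 -0.01085815 -0.03118304]
```

View pics/s13.png

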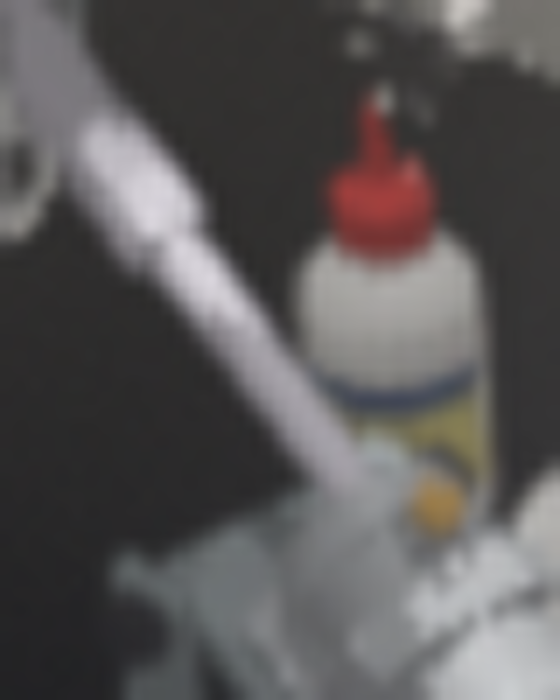

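View pics/t7.png

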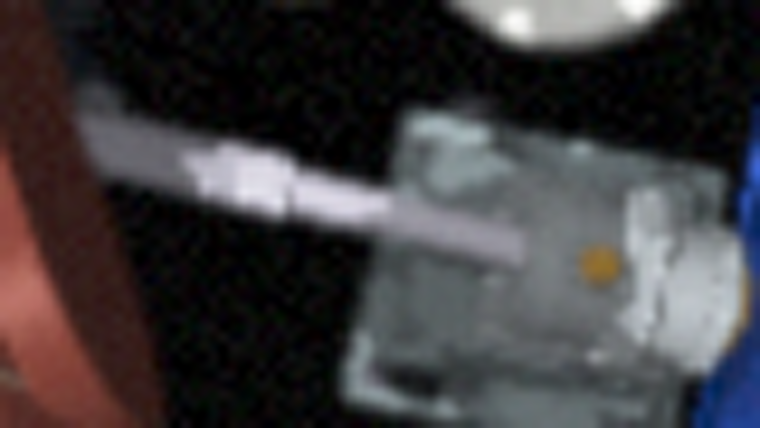

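Call:
move_arm:
  increments:
    - [-0.4,-0.1,0.3,0,1]
    - [-0.9,-0.1,0.55,0,1]
    - [-1.3,-0.1,0.8,0,1]

```text
t: 11.0
tool_pos: [0.5655, 0.3224, 0.1831]
tool_rot: [2.405, 2.021, -0.0]
contact_force: [-0.1, -0.5, -1.8]
opening: 0.0145
```

```bash
python3 - <<'E'
from h import *
d=get_image("scene");t=get_image("top")
save(d,"s14.png",(185,120,225,170),14); save(t,"t8.png",(140,170,220,215),9.5)
o=sensors.get_obs();print(o["tool_pos"],o["contact_force"],o["wrist_torque"])
E
```

```text
[0.56533711 0.32216238 0.1827582 ] [ 0.21538213  0.57715939 -1.10459179] [ 0.00087599 -0.00279053 -0.02494338]
```

View pics/s14.png

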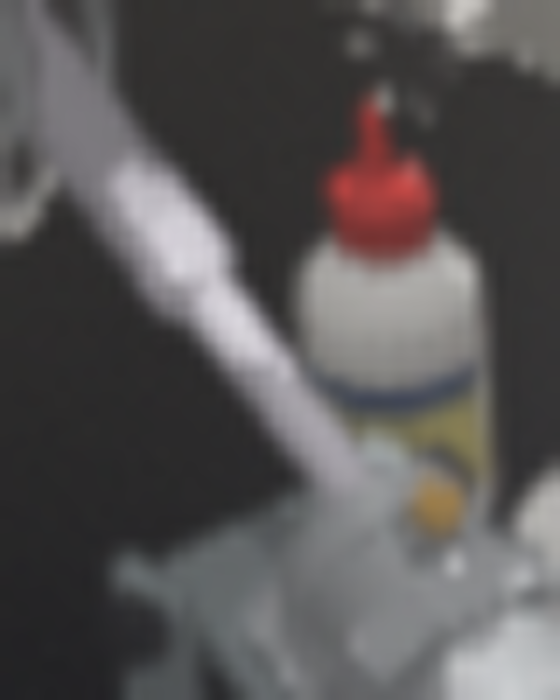

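View pics/t8.png

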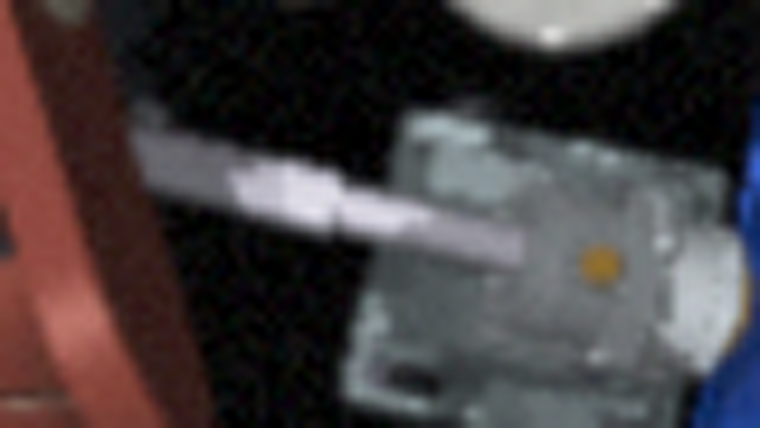

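The nose is inside: the visible part is shorter (in the top view it ends at the mouth, about (520,248)) and there's no contact force. I'll keep going along the bore.

Call:
move_arm:
  increments:
    - [-0.5,0,0.3,0,1]
    - [-0.9,0,0.5,0,1]
    - [-1.4,0,0.8,0,1]
    - [-1.7,0,1.0,0,1]
  newtons: 80

```text
t: 11.6
tool_pos: [0.5626, 0.3055, 0.173]
tool_rot: [-2.406, -2.02, 0.0]
contact_force: [-0.5, -0.0, -0.4]
opening: 0.0138
```

Call:
move_arm:
  increments:
    - [-0.3,0,0.2,0,1]
    - [-0.6,0,0.35,0,1]
    - [-0.9,0,0.5,0,1]

```text
t: 11.98
tool_pos: [0.5611, 0.2969, 0.1683]
tool_rot: [2.405, 2.021, 0.0]
contact_force: [-0.8, -0.1, -1.6]
opening: 0.0141
```

```bash
python3 - <<'E'
from h import *
d=get_image("scene");
save(d,"s15.png",(175,110,245,190),8)
o=sensors.get_obs();print(o["tool_pos"],o["contact_force"],o["wrist_torque"],o["opening"])
E
```

```text
[0.56097916 0.29658737 0.16796185] [ 0.13141352  0.14348381 -1.79827791] [ 0.01000243 -0.04057724 -0.01354443] 0.01406409435491002
```

View pics/s15.png

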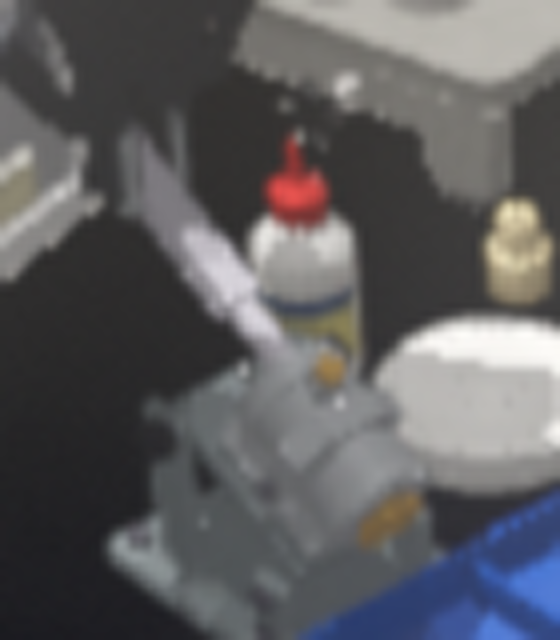

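Call:
move_arm:
  increments:
    - [-0.4,0,0.3,0,1]
    - [-0.8,0,0.55,0,1]

```text
t: 12.28
tool_pos: [0.5611, 0.2919, 0.1657]
tool_rot: [-2.404, -2.019, -0.013]
contact_force: [-0.8, 9.0, 6.1]
opening: 0.0142
```

Call:
move_arm:
  increments:
    - [-0.4,0,0.25,0,1]
    - [-0.8,0,0.5,0,1]

```text
t: 12.52
tool_pos: [0.5598, 0.2839, 0.1609]
tool_rot: [-2.404, -2.02, -0.012]
contact_force: [0.1, 7.5, 5.5]
opening: 0.0145
```

```bash
python3 - <<'E'
from h import *
d=get_image("scene");
save(d,"s16.png",(175,110,245,190),8)
o=sensors.get_obs();print(o["tool_pos"],o["contact_force"],o["wrist_torque"],o["opening"])
E
```

```text
[0.55951185 0.28311456 0.16027899] [0.53118017 5.50949073 3.06081383] [ 0.62588596 -0.03929514 -0.03119821] 0.014457859616343903
```

View pics/s16.png

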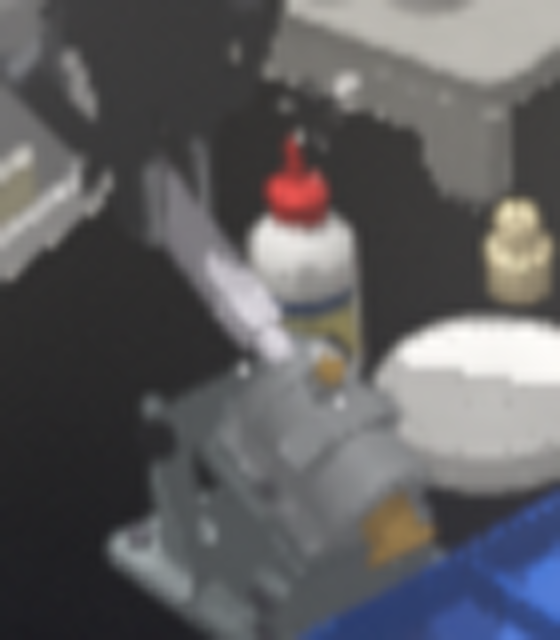

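The bush is moving: its brass sleeve shows at (400,530), at about 9 N along the bore. I keep pushing.

Call:
move_arm:
  increments:
    - [-0.4,0,0.25,0,1]
    - [-0.8,0,0.48,0,1]
    - [-1.2,0,0.7,0,1]

```text
t: 12.95
tool_pos: [0.5561, 0.2696, 0.1503]
tool_rot: [-2.405, -2.02, -0.001]
contact_force: [-0.1, 8.0, 5.0]
opening: 0.0141
```

```bash
python3 - <<'E'
from h import *
d=get_image("scene");
save(d,"s17.png",(175,110,245,190),8)
o=sensors.get_obs();print(o["tool_pos"],o["contact_force"],o["wrist_torque"],o["opening"])
E
```

```text
[0.55614784 0.26961567 0.15052822] [-0.91482185  2.80532844  1.09953578] [ 0.48105791  0.1056429  -0.02188647] 0.013977435070904914
```

View pics/s17.png

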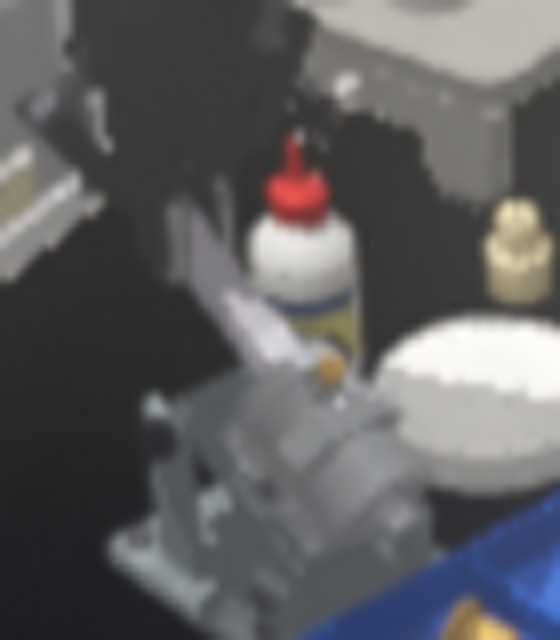

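The bush has left the barrel and the nose end shows at the exit (400,515). I check the tray before drawing back.

```bash
python3 - <<'E'
from h import *
save(get_image("scene"),"s18.png",(190,140,300,220),7)
save(get_image("top"),"t9.png",(150,150,280,235),6)
E
```

```text
(no output)
```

View pics/s18.png

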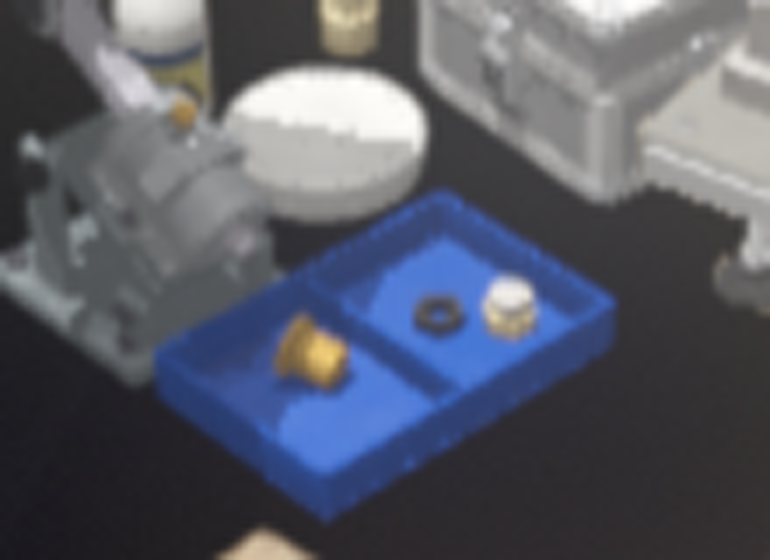

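View pics/t9.png

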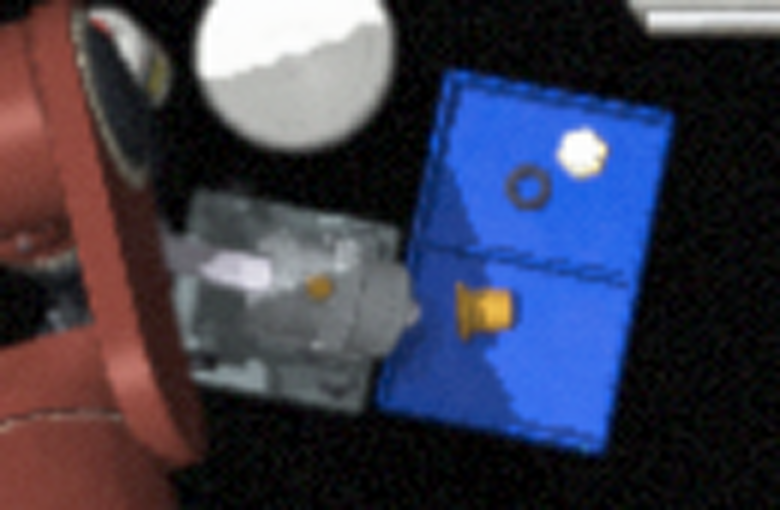

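The bush lies in the robot-side half of the large tray at top crop (488,310). Now I draw the drift out along the bore.

Call:
move_arm:
  increments:
    - [1,0,-0.6,0,1]
    - [2.2,0,-1.3,0,1]
    - [3.4,0,-2.0,0,1]
    - [4.6,0,-2.7,0,1]
    - [5.8,0,-3.4,0,1]

```text
t: 13.72
tool_pos: [0.5665, 0.3277, 0.1854]
tool_rot: [2.405, 2.021, 0.0]
contact_force: [-1.1, -0.2, -1.9]
opening: 0.014
```

Call:
move_arm:
  increments:
    - [1,0,-0.6,0,1]
    - [2.2,0,-1.3,0,1]
    - [3.4,0,-2.0,0,1]
    - [4.4,0,-2.5,0,1]
    - [4.4,0,-2.5,0,1]

```text
t: 14.35
tool_pos: [0.5742, 0.3708, 0.2105]
tool_rot: [2.404, 2.021, 0.002]
contact_force: [-0.4, -0.2, 0.4]
opening: 0.0142
```

```bash
python3 - <<'E'
from h import *
d=get_image("scene");
save(d,"s19.png",(160,90,260,190),7)
o=sensors.get_obs();print(o["tool_pos"],o["contact_force"],o["wrist_torque"],o["opening"])
E
```

```text
[0.57393447 0.37024779 0.20990036] [ 0.2180679   0.69349721 -2.13870962] [-0.0027271   0.00331263 -0.00164478] 0.014236582238179302
```

View pics/s19.png

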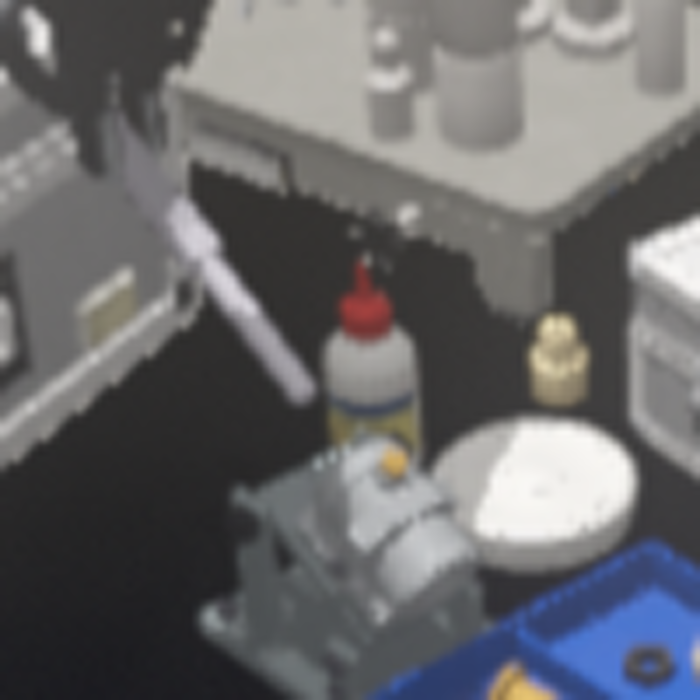

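```bash
python3 - <<'E'
from h import *
t=get_image("top")
for n,p,z in [("st",(167,275),.02),("st",(209,271),.02),("st",(215,300),.02),("st",(173,306),.02),("box",(253,244),.047),("box",(253,265),.047),("g1",(122,304),.02),("g2",(148,320),.02),("case",(130,268),0)]: print(n,onz(t,p,z).round(3))
O=np.array([.5404,.182]);X=np.array([-.169,-.9856]);Y=np.array([.9856,-.169])
for xs in (-170,-132,20): print(xs,(O+xs/1e3*X-.110*Y).round(4))
save(t,"t10.png",(90,150,300,330),3.6)
E
```

```text
st [0.307 0.305 0.02 ]
st [0.324 0.173 0.02 ]
st [0.235 0.151 0.02 ]
st [0.212 0.283 0.02 ]
box [0.41  0.036 0.047]
box [0.347 0.035 0.047]
g1 [0.211 0.448 0.02 ]
g2 [0.164 0.362 0.02 ]
case [0.324 0.433 0.   ]
-170 [0.4607 0.3681]
-132 [0.4543 0.3307]
20 [0.4286 0.1809]
```

View pics/t10.png

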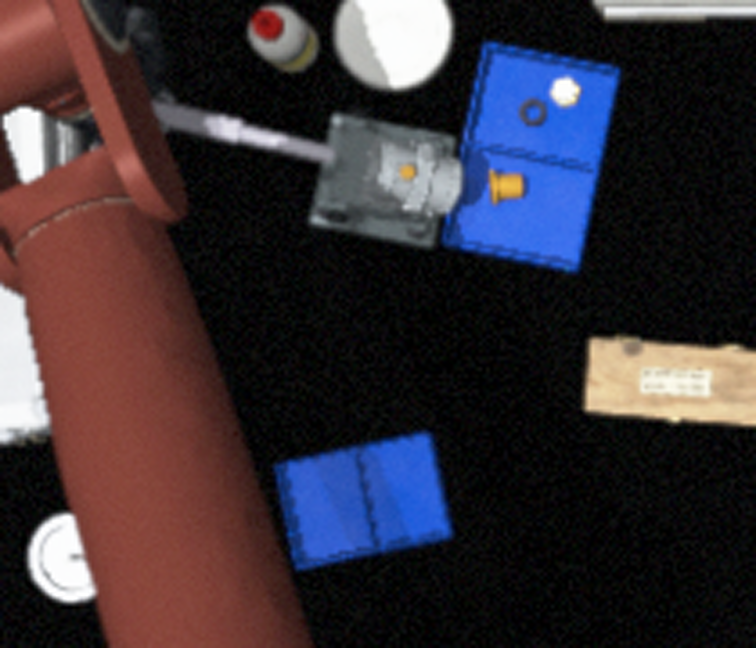

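Drift is out. I'll lay it on the bare worktop on the robot's side of the stand, a little toward −y so the wrist camera stays clear of the case.

Call:
move_arm:
  increments:
    - [0,0,-2,0,1]
    - [-2,-4,-3,0,1]
    - [-5,-8,-3,0,1]
    - [-8.2,-12,-2,0,1]
    - [-8.2,-12,1,0,1]

```text
t: 15.08
tool_pos: [0.4405, 0.3094, 0.2029]
tool_rot: [2.404, 2.02, 0.009]
contact_force: [0.5, 0.2, -2.2]
opening: 0.0144
```

Call:
move_arm:
  increments:
    - [0,0,2.5,0,1]
    - [0,0,5,0,1]
    - [0,0,7.5,0,1]
    - [0,0,9,0,1]
    - [0,0,9,0,1]

```text
t: 15.7
tool_pos: [0.4412, 0.3095, 0.1094]
tool_rot: [-2.406, -2.02, 0.003]
contact_force: [0.1, 0.4, -1.3]
opening: 0.0143
```

```bash
python3 - <<'E'
from h import *
d=get_image("scene");
save(d,"s20.png",(110,90,260,220),5.3)
save(get_image("top"),"t11.png",(90,150,300,330),3.6)
o=sensors.get_obs();print(o["tool_pos"],o["contact_force"],o["wrist_torque"],o["opening"])
E
```

```text
[0.44227461 0.31019523 0.11108461] [ 0.03968016  0.12634585 -0.95527525] [0.04992084 0.02973021 0.03019657] 0.014300003922036912
```

View pics/s20.png

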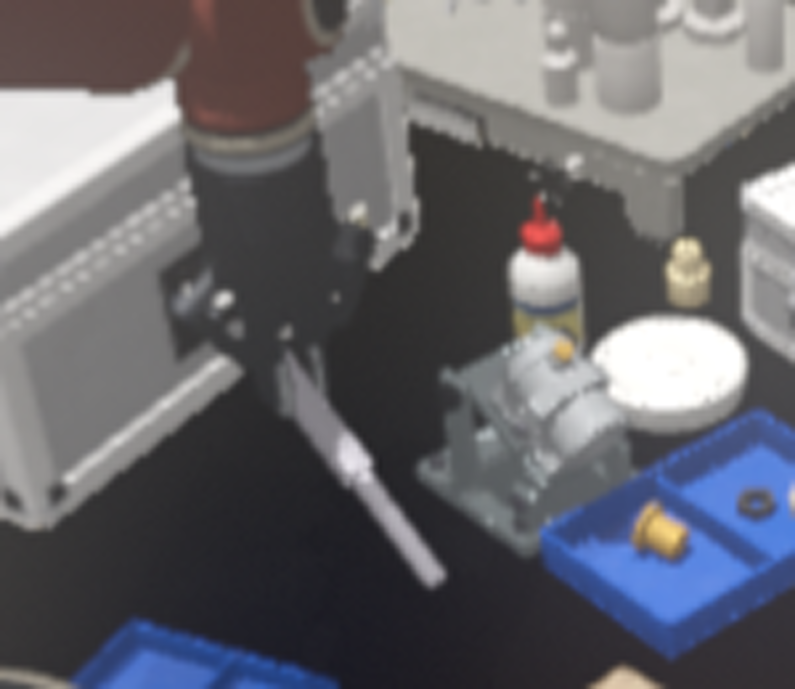

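View pics/t11.png

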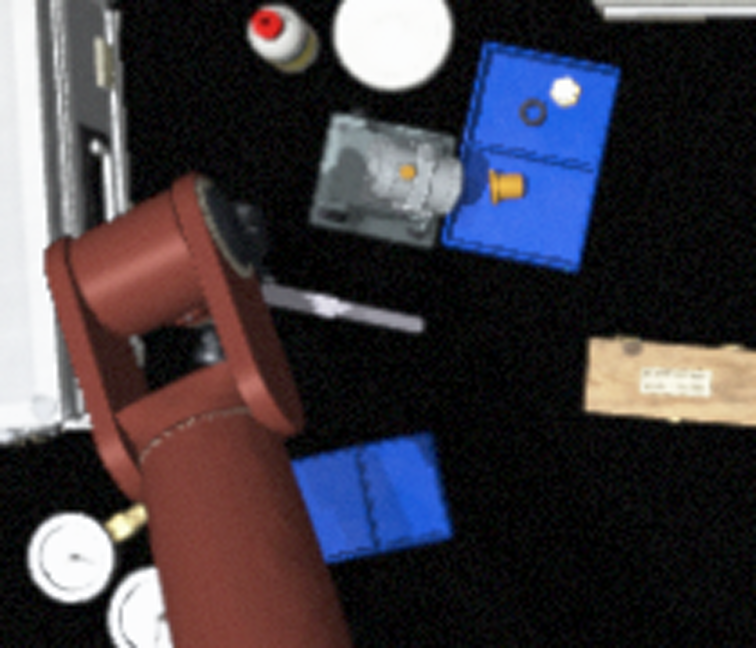

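Before lowering further I check the wrist housing against the case, since they look close in the top view.

```bash
python3 - <<'E'
from h import *
t=get_image("top"); c=lambda x,y:(90+x/3.6-.4,150+y/3.6-.4)
for z in (.25,.3,.35,.4): print(z,[onz(t,c(*p),z).round(3)[:2] for p in [(47,250),(70,420),(130,500),(100,262),(190,175)]])
o=sensors.get_obs();print(o["q"])
save(get_image("scene"),"s21.png",(0,30,240,220),3.3)
E
```

```text
0.25 [array([0.459, 0.431]), array([0.333, 0.406]), array([0.276, 0.357]), array([0.451, 0.389]), array([0.518, 0.323])]
0.3 [array([0.455, 0.411]), array([0.334, 0.387]), array([0.28, 0.34]), array([0.448, 0.37 ]), array([0.512, 0.307])]
0.35 [array([0.451, 0.39 ]), array([0.336, 0.368]), array([0.283, 0.323]), array([0.444, 0.352]), array([0.505, 0.291])]
0.4 [array([0.447, 0.37 ]), array([0.337, 0.348]), array([0.287, 0.305]), array([0.44 , 0.333]), array([0.499, 0.275])]
[ 4.73912250e-01 -2.36983906e-02  1.92857812e+00 -3.36589678e-05
  1.23425874e+00  6.47436420e-01]
```

View pics/s21.png

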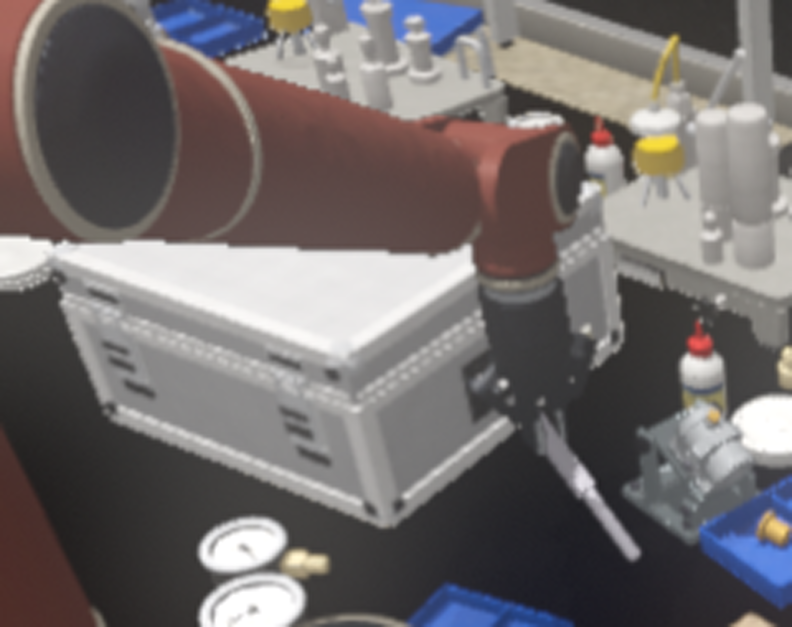

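Housing sits at y≈0.385, the case face at 0.45, so it's clear. I lower with a light grip so the nose lands and the drift swings flat.

Call:
move_arm:
  increments:
    - [0,0,0.8,0,1]
    - [0,0,1.6,0,1]
    - [0,0,2.4,0,1]
    - [0.2,0,3.2,0,1]
    - [0.4,0,4,0,1]
  newtons: 20

```text
t: 16.52
tool_pos: [0.4431, 0.3146, 0.0707]
tool_rot: [2.405, 2.02, 0.003]
contact_force: [-0.6, 1.5, 5.0]
opening: 0.0144
```

```bash
python3 - <<'E'
from h import *
d=get_image("scene");
save(d,"s22.png",(130,120,230,220),7)
o=sensors.get_obs();print(o["tool_pos"],o["contact_force"],o["wrist_torque"],o["opening"])
E
```

```text
[0.44274446 0.3143611  0.06956024] [0.74295113 0.54650258 4.16419818] [-0.41109586 -0.1349583   0.13706628] 0.013891991282920782
```

View pics/s22.png

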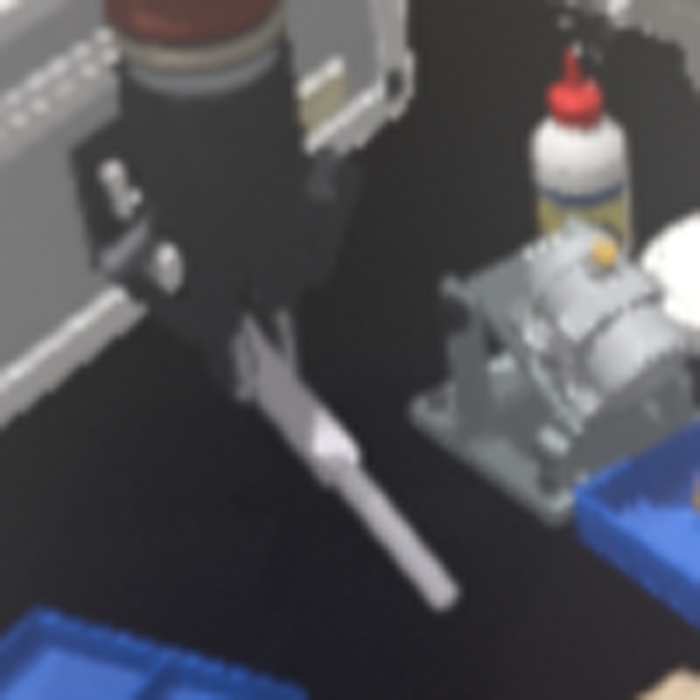

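Call:
move_arm:
  increments:
    - [0.2,0,0.8,0,1]
    - [0.4,0,1.6,0,1]
    - [0.6,0,2.4,0,1]
    - [0.7,0,3.2,0,1]
    - [0.8,0,3.8,0,1]

```text
t: 17.2
tool_pos: [0.4432, 0.3214, 0.0309]
tool_rot: [2.405, 2.021, -0.002]
contact_force: [-0.5, -0.9, 3.5]
opening: 0.0141
```

Call:
move_arm:
  increments:
    - [0,0,0.4,0,1]
    - [0,0,0.8,0,1]
    - [0,0,0.8,0,1]

```text
t: 17.58
tool_pos: [0.4433, 0.3217, 0.0234]
tool_rot: [-2.405, -2.02, 0.001]
contact_force: [-1.1, 0.5, 3.4]
opening: 0.0144
```

```bash
python3 - <<'E'
from h import *
d=get_image("scene");
save(d,"s23.png",(130,120,230,220),7)
o=sensors.get_obs();print(o["tool_pos"],o["contact_force"],o["wrist_torque"],o["opening"])
E
```

```text
[0.44331846 0.32164465 0.02359883] [-0.4978564   0.14968228  4.07439351] [-0.52895033  0.23400547 -0.14705002] 0.01359115555477253
```

View pics/s23.png

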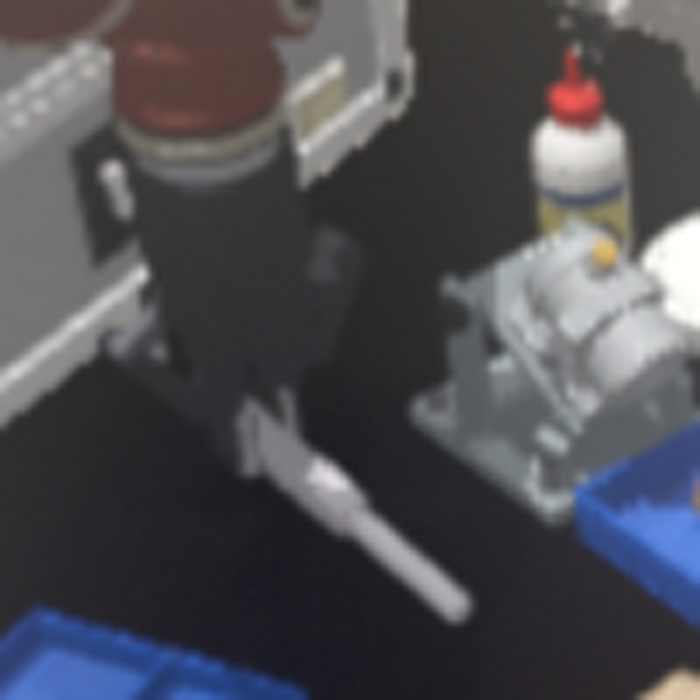

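Call:
move_arm:
  increments:
    - [0,0,0.3,0,1]
    - [0,0,0.3,0,1.8]
    - [0,0,0.3,0,2.4]
    - [0,0,0.3,0,3.5]
    - [0,0,0.3,0,4.5]

```text
t: 18.25
tool_pos: [0.4436, 0.3217, 0.0207]
tool_rot: [-2.405, -2.021, -0.0]
contact_force: [-0.3, -0.8, 0.3]
opening: 0.045
```

```bash
python3 - <<'E'
from h import *
d=get_image("scene");
save(d,"s24.png",(130,120,230,220),7);save(get_image("wrist"),"w9.png",None,1.4)
o=sensors.get_obs();print(o["tool_pos"],o["contact_force"],o["wrist_torque"],o["opening"])
E
```

```text
[0.44361746 0.32175348 0.02078794] [ 0.36801929  0.6072708  -0.0641643 ] [ 0.04172879  0.0287987  -0.02520744] 0.044915739584824886
```

View pics/s24.png

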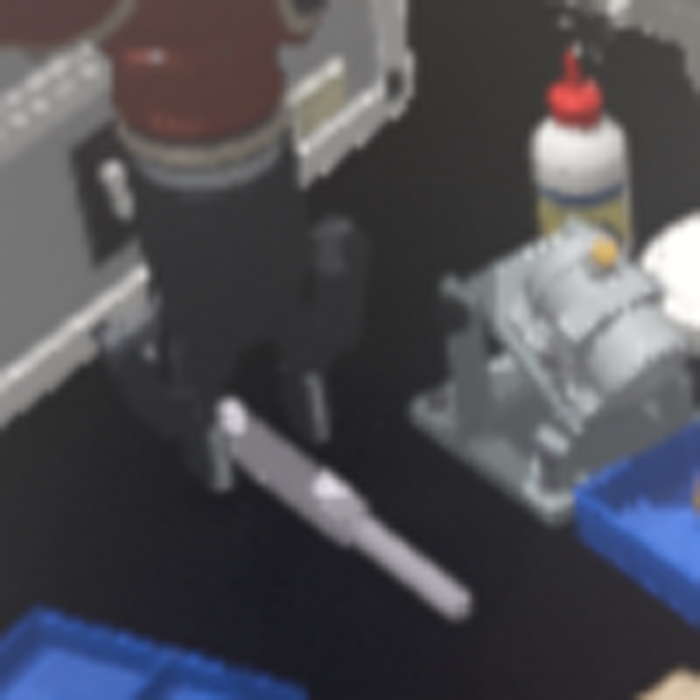

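View pics/w9.png

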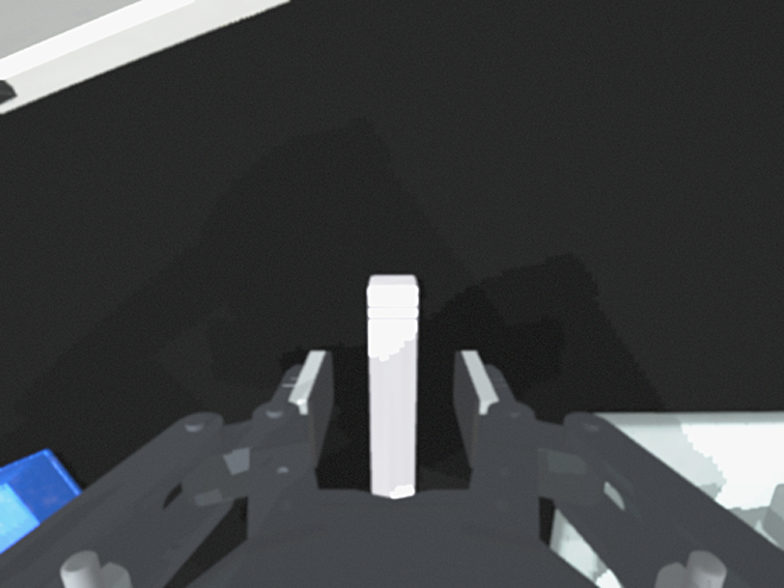

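The drift lies flat and free between the open fingers. I raise straight up.

Call:
move_arm:
  increments:
    - [0,0,-2,0,4.5]
    - [0,0,-5,0,4.5]
    - [0,0,-10,0,4.5]
    - [0,0,-15,0,4.5]
    - [0,0,-20,0,4.5]

```text
t: 18.98
tool_pos: [0.4436, 0.3217, 0.2242]
tool_rot: [2.405, 2.02, 0.003]
contact_force: [0.7, 0.8, -0.9]
opening: 0.0453
```

Call:
move_arm:
  increments:
    - [-4,-4,-3,0,4.5]
    - [-8,-8,-5,0,4.5]
    - [-12,-12,-5,0,4.5]
    - [-12,-12,-5,0,4.5]

```text
t: 19.48
tool_pos: [0.3026, 0.2231, 0.2727]
tool_rot: [2.405, 2.019, 0.009]
contact_force: [0.2, -1.1, 1.2]
opening: 0.045
```

```bash
python3 - <<'E'
from h import *
for i in range(6): get_image("wrist")
d=get_image("scene");t=get_image("top")
save(d,"s25.png",(110,80,410,290),2.6);save(t,"t12.png",(90,130,430,330),2.3)
o=sensors.get_obs();print(o["t"],o["tool_pos"],o["contact_force"],o["opening"])
E
```

```text
19.875 [0.30521515 0.22453941 0.27057902] [0.15988025 0.32553583 0.25190838] 0.04552597310492943
```

View pics/s25.png

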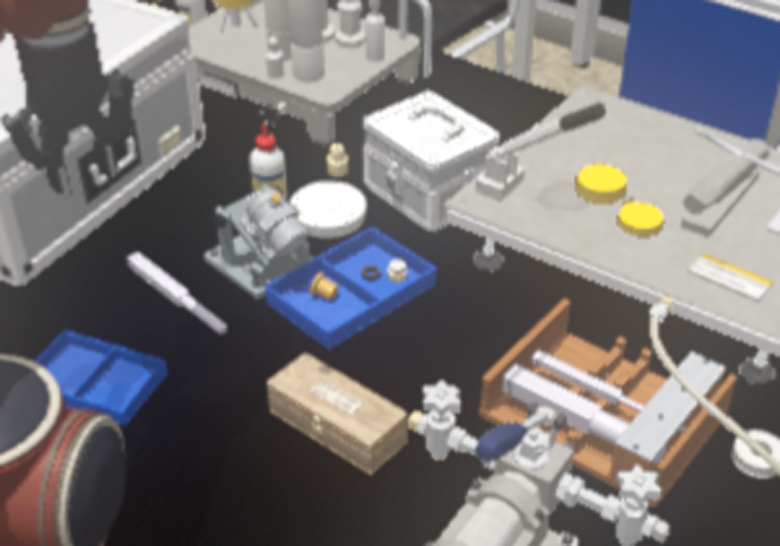

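View pics/t12.png

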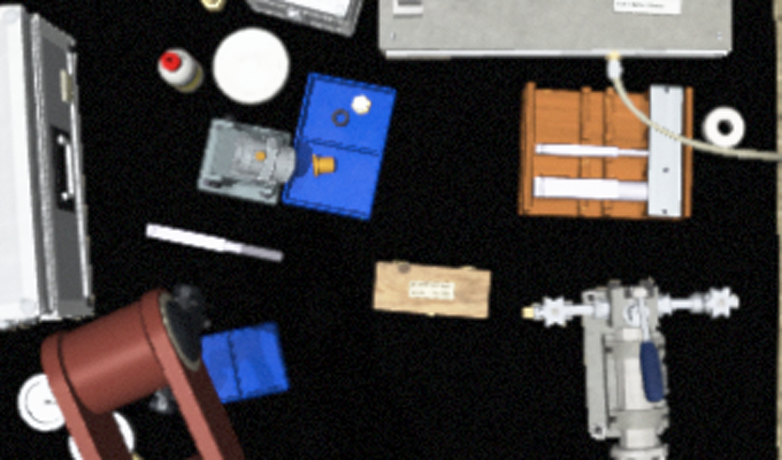

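All is as wanted: the drift is flat on bare worktop at (215,243), the bush is in the tray at (323,164), and the other two drifts are in the rack. The arm touches nothing.

```bash
python3 -c "
from station import order
print(order.finish_job())"
```

```text
the job is handed in; nothing more can be done
None
```

I carried the job through and handed it in at about 20 s; `finish_job` reports no verdict.

**What I did**
- I took the middle-sized drift, the far one in the rack, at 25 N. Lifting its tail while the keeper held the nose down swung it to about 29° in the grip.
- I drew it out over the end board, then put it into the bore. The bush moved at about 10 N along the bore and dropped into the robot-side half of the large tray.
- I drew the drift out and lowered it nose first. It was released with its shank a few millimetres above flat, on the bare worktop on the robot's side of the stand.

**Last checks**
- In the scene and top pictures, the drift lies flat and clear of everything, and the bush is in the tray.
- The slim and thick drifts are still in the rack. Nothing else looks to have moved, but I compared that only by eye.
- The gripper was open and away from everything, with contact force near zero. The largest force I saw reported was about 11 N.

**Checks that disagreed**
- The two-view fix of the nose tip disagreed by 3–7 mm before entry, and the height estimates at the mouth conflicted by about 4 mm. I went in slowly on force feedback instead, and it entered without any contact force.
- My first way of reading the tilt from the wrist camera was geometrically useless, and its replacement read 14–16° where the scene camera gave about 20°. I used the scene camera.
- I estimate the drift's nose ends about 3 cm past the suggested strip (stand x = 0), still on bare worktop. I placed it there to keep the wrist camera clear of the case.

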